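# Load the carver's turntable and spin-check it

### The job

Put the rasp that was left on the turntable into the green tool tray, then stand every carving of the batch (camel, elephant, cat, tower: as many of them as stand on the bare bench to the left of the turntable; the stock on the blue boards is not part of it) upright on the cork pad, gripping the brittle stone lightly (no more than about 40 N on a finger), while the stop bolt still locks the wheel. Then withdraw the bolt fully, spin the loaded wheel by its red handles, always the same way, at least one and a half turns in all, and let go so that it runs on freely and comes to rest by itself, with the carvings still standing on the pad. When it has stopped, push the bolt fully home again, and leave the other things on the bench where they are.

Things in the scene. Friction and masses are not known exactly. Their poses are not given: they have to be found in the camera images.
- camel: A brown stone camel, a loose carving 112 mm tall, about 0.28 kg, on a plinth 64 mm (x) by 44 mm (y) by 14 mm; it has flat flanks 38 mm apart across y (54 mm long in x), from 45 to 80 mm up, corners rounded: grip it there across its own y. Origin at the centre of the plinth's underside, x towards its face, z up. It starts upright on the bare bench left (+y) of the turntable. May be absent (then None).
- elephant: A grey stone elephant, a loose carving 97 mm tall, about 0.28 kg, on a plinth 64 mm (x) by 44 mm (y) by 14 mm; it has flat flanks 38 mm apart across y (54 mm long in x), from 40 to 80 mm up, corners rounded: grip it there across its own y. Origin at the centre of the plinth's underside, x towards its face, z up. It starts upright on the bare bench left (+y) of the turntable. May be absent (then None).
- cat: A near-black stone sitting cat, a loose carving 119 mm tall, about 0.28 kg, on a plinth 64 mm (x) by 44 mm (y) by 14 mm; it has a round trunk 38 mm across from 14 to 86 mm up: grip it there across its own y. Origin at the centre of the plinth's underside, x towards its face, z up. It starts upright on the bare bench left (+y) of the turntable. May be absent (then None).
- tower: A pale stone tower-house with dark windows and a pointed top, a loose carving 118 mm tall, about 0.28 kg, on a plinth 64 mm (x) by 44 mm (y) by 14 mm; it has a square shaft 38 mm wide across x and y from 14 to 86 mm up: grip it there across its own y. Origin at the centre of the plinth's underside, x towards its face, z up. It starts upright on the bare bench left (+y) of the turntable. May be absent (then None).
- rasp: A rasp, loose, 184 mm long, 0.16 kg, lying flat on the turntable at the start: wooden handle 24 x 24 mm in section for x from -88 to -4 mm, steel blade 22 mm wide, 10 mm thick for x from -4 to 96 mm, its underside 7 mm higher than the handle's. Grip it across y, on the handle near x = -15 mm (it balances near x = 0). Origin under the handle's level, mid-length; x to the blade's tip, z up.
- tray: The green open tool tray on the bench, outside 250 (x) by 120 (y) by 28 mm high, walls 5 mm, floor 5 mm thick; fixed during a run. Origin at the centre of its underside, x along its length.
- stand: Grey fixed stand of the turntable. Origin on the wheel's axis at bench height, z up. Its stop-bolt bracket (blue, 50 mm wide, 53 mm high) stands on its -y side, 179 to 205 mm from the axis.
- deck: Turning deck of the turntable with all fastened to it: aluminium disc 276 mm across, top 64 mm above the bench; cork pad 200 mm across on it, top at 66 mm; two upright red round handles; eight brass lugs 12 mm across round the rim at 144 mm from the axis, 52 to 64 mm high, at 22.5 degrees + multiples of 45 from the deck's x. Origin on the axis, 52 mm above the bench, z up; turns with the deck.
- handle_a (a point): One red handle of the deck, on its +x side, 120 mm from the axis: an upright rod 16 mm across, from the disc up to 162 mm above the bench. This point is on the rod's axis 140 mm above the bench.
- handle_b (a point): The other red handle, just like the first, on the deck's -x side. This point is on the rod's axis 140 mm above the bench.
- pad (a point): The centre of the cork pad's top face, 66 mm above the bench, on the axis of the wheel. Turns with the deck.
- wheel (a joint): Angle of the deck on the stand, rad, positive anticlockwise from above, unlimited, counting turns; 0 when the deck's x lies along the stand's x. Bearing friction about 0.006 N m, damping 0.0015 N m s/rad, deck inertia about 0.015 kg m2: it coasts some radians after a push. Starts at rest within 0.25 of 0, held by the bolt with up to 0.3 rad of play either way.
- bolt (a joint): Travel of the stop bolt, m: 0 = fully home (nose between two brass lugs, so the deck cannot turn round), 0.03 = fully withdrawn along the stand's -y. Stays where left; friction about 1.5 N. A lug squarely in front of the nose keeps it from going home until the wheel is turned a little (up to 0.2 rad). Its nose is 14 mm across.
- bolt_grip (a point): Grip point of the bolt's yellow upright tab, 30 mm wide (stand's x) by 14 mm thick (stand's y): the tab's middle, 103 mm above the bench; its top is at 119 mm. On the stand's -y side, 233 mm from the wheel's axis with the bolt home, 263 mm withdrawn.
- wax_jar: Bystander, loose: amber jar with black cap, 60 mm across, 75 mm high. Leave it where it is. Origin on its underside at the centre.
- mallet: Bystander, loose: hammer lying on the bench. Leave it where it is. Origin on its underside about the middle.
- brush: Bystander, loose: hand brush lying on the bench. Leave it where it is. Origin on its underside about the middle.
- blank: Bystander, loose: pale uncarved stone block 90 x 60 x 50 mm. Leave it where it is. Origin on its underside at the centre.
- bowl: Bystander, loose: dark stone bowl 110 mm across, 45 mm high. Leave it where it is. Origin on its underside at the centre.
- sand_block: Bystander, loose: cork sanding block 80 x 45 x 30 mm. Leave it where it is. Origin on its underside at the centre.
- vase: Bystander, loose: terracotta-coloured turned vase, 66 mm across, 100 mm tall. Leave it where it is. Origin on its underside at the centre.

How it is judged:
By the outcome, as a careful person would: the job done as asked, in the order asked, and still so for the second after the job is handed in, with the robot touching nothing.
Of camel, elephant, cat, tower only 3 to 4 are there at a start; the rules pass over those that are not, and their reading is None.
At some moment in a run one of camel, elephant, cat, tower, rasp may be knocked a few centimetres aside while the robot is not near it.
It also fails if it takes over 208 s, if anything falls off the work surface, if the arm or the gripper's body presses on something with over 40 N, if the wrist force passes 120 N, or if a joint passes its speed limit or range.

### The arm

A 6-joint arm with a two-finger parallel gripper is mounted at the origin on the work surface. World frame = base frame: x ahead of the robot, y to its left, z up, the work surface at z = 0. Lengths are in mm, angles in rad, forces in N, time in s.
With the tool pointing down it reaches from about 350 to 775 mm from the base axis. Payload 5.5 kg.
Tool frame: the origin (TCP) lies at the very end of the fingers, on their centre line; the grasp point (between the pads) lies 19 mm behind it; z points along the fingers, y is the direction in which the jaws open and shut (so a half turn about z gives the same grasp; the last joint's range is limited). The gripper opens to 85 mm and grips with 20 to 120 N. Pads are 22 mm wide; open, the fingers measure 114 mm over their backs; the gripper's body (76 mm by 85 mm) begins 54 mm behind the grasp point. The pads swing forward as they close: fully open they stand 13 mm farther back than shut.
Start: joints at [1.056, 0.313, 0.046, 1.304, 0, 1.431], TCP at [210.527, 535.117, 231.323] pointing down, gripper open.
Joint ranges: [-2.76, 2.76], [-0.86, 1.69], [-1.03, 1.26], [-2.2, 2.34], [-1.47, 1.5], [-3.14, 3.14]. Speed limits (rad/s): [2.57, 2.57, 3.14, 3.14, 3.14, 3.14].

### API

Orientations are given as a 3x3 rotation matrix whose columns are the frame's x, y, z axes.
In Python, from bench import * gives the robot as it stands.
- The arm moves only by the tool arm_command, never from a script. Its argument "deltas" is one flat list of numbers, 5 for each row, row after row: the finger opening in mm, from 0 to 85.4, then the shift along the tool's x, y, z in mm, then the turn about the tool's z in degrees. A call has 1 to 8 rows; each row shifts and turns the commanded pose from where the row before left it, along the tool's axes as they then stand; what a row does not reach is not made up. A row lasts 1/8 s, in which the tool goes at most 62.5 mm and 10.7 degrees, less where a joint would pass 70% of its speed; a pose out of reach is approached as far as the arm can. A call is refused whole if a number of a shift passes 62.5 or a number of a turn 10.7, either way. A call with a gripper value outside its range is refused whole. The fingers move at their own pace and stop on an object; "squeeze" is the grip in N (left out, the last holds). Time passes only in rows, so rows that do not move let the fingers close. It gives the time, the measured TCP pose, the force and the opening at its end, in the units of the state.
- read_state(): the state, without advancing time (a new reading comes with each control period).
- read_camera(name): name is "side" or "top"; returns the picture (420x560x3 uint8, blue, green, red); there is no depth.
- camera_model(name): a dict with "mtx" (3x3 intrinsics, pixels), "R" (3x3) and "t" (3): a world point X has camera coordinates R X + t. Camera axes: x right, y down, z forward; pixel columns grow to the right and rows downward; lengths in mm; the calibration is good to about 2 mm. A picture is of the moment at which its call begins. camera_model takes no time and is no camera call.
- close_job(): hands the job in, once; it reports no verdict.
The state is a dict: "time_s": time; "joint_positions": joint angles; "qvel": joint speeds; "joint_torque": joint torques, N m; "position": TCP position; "orientation": TCP orientation; "ft_force": force on the tool from outside, world axes, zero at the start; "ft_torque": the same for the moment, N m; "opening": finger opening in mm.
Only numpy, scipy, OpenCV 4.12 (cv2) and the standard library are available. Lean on these libraries where they do the work, as an engineer would, in place of code of your own. Each camera call takes 0.05 s, during which the arm holds its last target. There are 200 camera calls.

## Working session

There is one attempt and no reset: what is moved stays moved. The work goes in short steps, Python scripts to look and compute and a tool call to move; the robot and the scene stay as the last step left them, time stands still between calls to the robot, and variables do not carry over. Pictures are saved under pics/ and viewed, about 12 in all and at most 16, crops included, and the job is handed in when it is done.

Besides the shell and the picture viewer there is one more tool, called after ">>>" as name(argument=value, ...) on one line, values as JSON. arm_command: Moves the arm, as the interface text tells. Its arguments: {"type":"object","properties":{"deltas":{"type":"array"},"squeeze":{"type":"number"}},"required":["deltas"]}

```bash
ls; mkdir -p pics; python3 - <<'E'
from bench import *
import cv2
s=read_state(); print(s['time_s'],s['position'],s['orientation'],s['opening'])
for n in("top","side"):
    im=read_camera(n); cv2.imwrite(f"pics/{n}0.png",im); cv2.imwrite(f"pics/{n}0b.png",cv2.resize(im,(800,600),interpolation=cv2.INTER_CUBIC)); m=camera_model(n); print(n,m)
E
```

```text
pics
0.0 [210.2515355  534.62641452 230.42621434] [[-9.30580487e-01  3.66086286e-01 -8.87420967e-04]
 [ 3.66087272e-01  9.30579220e-01 -1.55727006e-03]
 [ 2.55720298e-04 -1.77403865e-03 -9.99998394e-01]] 85.34422177184445
top {'mtx': array([[463.49931931,   0.        , 278.20467936],
       [  0.        , 463.49931931, 208.29471529],
       [  0.        ,   0.        ,   1.        ]]), 'R': array([[-0.009363  , -0.99995292, -0.0025477 ],
       [-0.99498638,  0.00957014, -0.09955154],
       [ 0.09957123,  0.00160282, -0.99502915]]), 't': array([  15.42294327,  569.87126343, 1366.73565706])}
side {'mtx': array([[477.85863525,   0.        , 280.52006655],
       [  0.        , 477.85863525, 212.63292823],
       [  0.        ,   0.        ,   1.        ]]), 'R': array([[ 0.93525555, -0.35396674, -0.00214673],
       [-0.26046951, -0.68408394, -0.68131109],
       [ 0.23969292,  0.63775913, -0.73199084]]), 't': array([-489.79468268,  229.00775732, 1163.20162696])}
```

View pics/top0b.png

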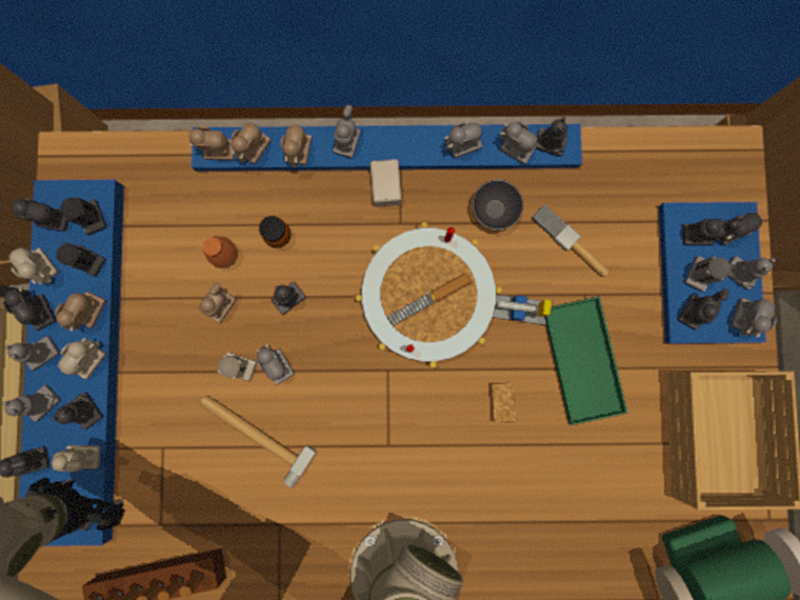

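View pics/side0b.png

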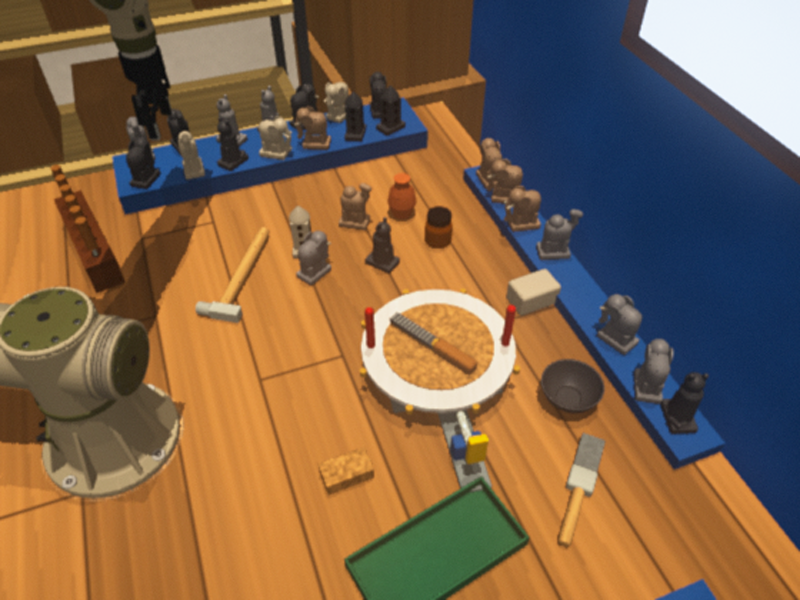

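The top view shows all four carvings left of the wheel: camel (215,302), cat (288,296), tower (237,367) and elephant (273,363). The rasp is at (430,300) and the tray at (587,360). I'll enlarge these areas next.

```bash
cat > h.py <<'E'
from bench import *
import cv2, numpy as np
def cam(n):
    m=camera_model(n); return m['mtx'],m['R'],m['t']
def proj(n,P):
    K,R,t=cam(n); q=(np.atleast_2d(P)@R.T+t)@K.T; return q[:,:2]/q[:,2:]
def back(n,uv,z):
    K,R,t=cam(n); d=np.linalg.solve(K@R,np.r_[uv,1.]); c=-R.T@t; return c+d*(z-c[2])/d[2]
def crop(n,im,u,v,w,h,s,ticks=10):
    c=cv2.resize(im[v:v+h,u:u+w],None,fx=s,fy=s,interpolation=cv2.INTER_CUBIC)
    for i in range(0,w,ticks): cv2.line(c,(i*s,0),(i*s,6),(255,255,255),1); cv2.putText(c,str(u+i),(i*s,16),0,.35,(255,255,255),1)
    for i in range(0,h,ticks): cv2.line(c,(0,i*s),(6,i*s),(255,255,255),1); cv2.putText(c,str(v+i),(8,i*s+4),0,.35,(255,255,255),1)
    return c
E
python3 - <<'E'
from h import *
t=cv2.imread('pics/top0.png'); s=cv2.imread('pics/side0.png')
a=crop('top',t,130,185,95,95,6)[:570]; cv2.imwrite('pics/c1.png',a)
b=crop('side',s,195,120,110,80,7); cv2.imwrite('pics/c2.png',b)
d=crop('top',t,245,150,200,150,4); cv2.imwrite('pics/c3.png',d)
E
```

```text
(no output)
```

View pics/c1.png

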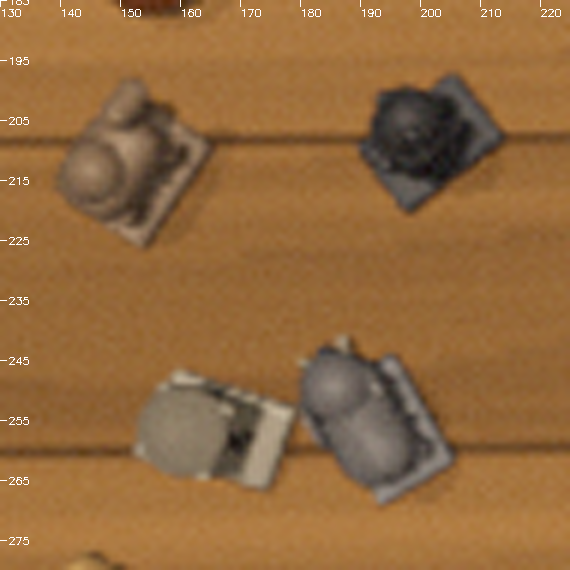

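View pics/c2.png

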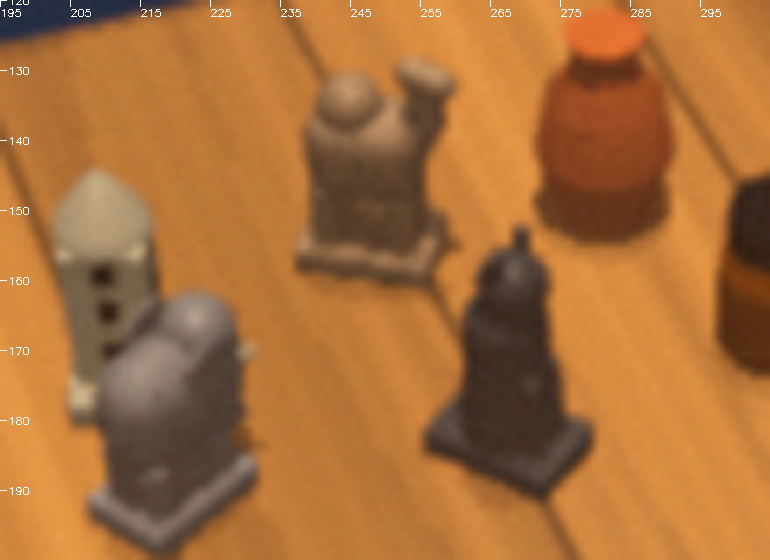

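View pics/c3.png

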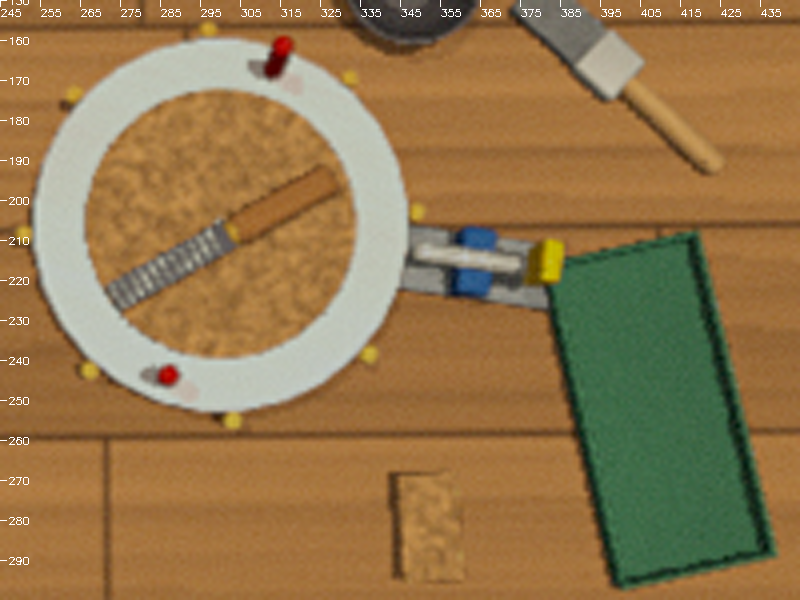

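Crop readings, taken from c1 and c3 (I'll check them against the side view):
- **Camel:** plinth corners (165,208.8) and (154.2,225.8).
- **Cat:** (205.5,197.5), (213.7,207.5) and (198.3,220.3).
- **Tower:** (160,247), (179,252.5) and (174.5,266).
- **Elephant:** (195.5,244.5), (205.7,261) and (193.3,268.5).
- **Rasp:** from (330,195) to (273.4,225).

```bash
cat > m.py <<'E'
from h import *
ax=back('top',(300,205.75),66)
a=back('top',(315.75,161.25),162);b=back('top',(287,243.75),162)
print('axis',ax,'handles',a,b,(a+b)/2,np.linalg.norm((a-b)[:2]),'deckyaw',np.degrees(np.arctan2(*(a-b)[1::-1])))
tb=back('top',(383,215),119);print('tab',tb,np.linalg.norm((tb-ax)[:2]),'standyaw',np.degrees(np.arctan2(*(tb-ax)[1::-1]))+90)
h=back('top',(330,195.3),90);t=back('top',(273.4,225),83);print('rasp',h,t,np.linalg.norm((h-t)[:2]),np.degrees(np.arctan2(*(t-h)[1::-1])))
tr=[back('top',(245+x/4,150+y/4),28) for x,y in((551,262),(696,234),(774,553),(618,587))]
print('tray',np.round(tr),np.mean(tr,0))
def cen(*c):
    P=[back('top',q,14)[:2] for q in c]
    return P
def rp(yaw): return np.array([[np.cos(yaw),-np.sin(yaw)],[np.sin(yaw),np.cos(yaw)]])
from scipy.optimize import least_squares
# known corners in own frame (sx,sy)
O={'camel':[((165,208.8),(1,-1)),((154.2,225.8),(-1,-1))],
'cat':[((205.5,197.5),(1,1)),((213.7,207.5),(1,-1)),((198.3,220.3),(-1,-1))],
'tower':[((160,247),(1,1)),((179,252.5),(1,-1)),((174.5,266),(-1,-1))],
'elephant':[((195.5,244.5),(1,-1)),((205.7,261),(-1,-1)),((193.3,268.5),(-1,1))]}
for n,c in O.items():
  for swap in(0,1):
    C=np.array([[s[0]*32,s[1]*22] if not swap else [s[0]*22,s[1]*32] for _,s in c]);P=np.array(cen(*[q for q,_ in c]))
    f=lambda p:(C@rp(p[2]).T+p[:2]-P).ravel()
    r=min((least_squares(f,[*P.mean(0),y]) for y in(-2,-1,0,1,2)),key=lambda r:r.cost)
    print(n,'swap',swap,np.round(r.x[:2],1),round(np.degrees(r.x[2]),1),np.round(np.abs(r.fun).max(),1))
E
python3 m.py
```

```text
axis [573.11365904 -53.97362213  66.        ] handles [685.55005449 -94.58387968 162.        ] [460.20512577 -13.0446736  162.        ] [572.87759013 -53.81427664 162.        ] 239.64344144888472 deckyaw -19.892239666533563
tab [ 539.1786554 -284.2190137  119.       ] 232.73273257565106 standyaw -8.384247995678251
rasp [ 600.05819223 -139.80623818   90.        ] [516.2917409   24.22349171  83.        ] 184.18080968326458 117.05242258378797
tray [[ 545. -304.   28.]
 [ 565. -414.   28.]
 [ 328. -462.   28.]
 [ 304. -346.   28.]] [ 435.63981979 -381.23348386   28.        ]
camel swap 0 [559.1 389.2] -31.9 1.4
camel swap 1 [564.3 397.7] -31.9 7.1
cat swap 0 [572.2 243.1] -51.1 2.8
cat swap 1 [579.2 241.7] -62.1 14.5
tower swap 0 [422.9 342.4] -6.7 11.7
tower swap 1 [428.8 346.2] -17.3 2.3
elephant swap 0 [428.9 264.1] 30.7 3.6
elephant swap 1 [421.9 265.2] 41.2 12.3
```

```bash
cat > plan.py <<'E'
from h import *
def rows(wps, start=None):
    """wps: (x,y,z,yawdeg of tool x,opening,maxstep); or (opening,hold_rows). Print rows in calls of 8."""
    s=read_state(); p=np.array(s['position']); o=np.array(s['orientation']); y=np.degrees(np.arctan2(o[1,0],o[0,0]))
    print('t',round(s['time_s'],2),'at',np.round(p,1),'yaw',round(y,1),'open',round(s['opening'],1))
    out=[]
    for w in wps:
        if len(w)==2: out+= [[w[0],0,0,0,0]]*w[1]; continue
        T=np.array(w[:3],float); dy=(w[3]-y+180)%360-180 if abs(w[3]-y)>180 else w[3]-y
        p0=p.copy(); y0=y; d=np.linalg.norm(T-p0)
        n=max(int(np.ceil(d/w[5])),int(np.ceil(abs(dy)/9)),1)
        v=np.ones(n)
        if n>3: v[[0,-1]]=.5
        if n>5: v[[1,-2]]=.8
        f=np.cumsum(v)/v.sum()
        for k in f:
            a=np.radians(y); X=np.array([np.cos(a),np.sin(a),0]); Y=np.array([np.sin(a),-np.cos(a),0]); Z=np.array([0,0,-1])
            e=p0+k*(T-p0)-p; q=np.round([e@X,e@Y,e@Z]); t=-np.round(2*(y0+k*dy-y))/2
            p=p+q[0]*X+q[1]*Y+q[2]*Z; y=y-t; out.append([w[4],*q.astype(int).tolist(),t])
    for i in range(0,len(out),8): print('['+', '.join(','.join(f'{g:g}' for g in r) for r in out[i:i+8])+']')
    print('end',np.round(p,1),round(y,1))
E
python3 - <<'E'
from plan import *
P=lambda x,y,yaw,sx,sy,z:(np.array([x,y,z])+np.r_[np.array([[np.cos(yaw),-np.sin(yaw)],[np.sin(yaw),np.cos(yaw)]])@[32*sx,22*sy],0])
for n,(x,y,w),c in(('ele',(429,264,30.7),(-1,-1)),('cat',(572,243,-51.1),(-1,-1)),('camel',(559,389,-31.9),(1,-1))):
    print(n,proj('side',P(x,y,np.radians(w),*c,0)))
print('read: ele 217.6,198.6 cat 272.6,191 camel 255.7,160.4')
rows([(567,-75,200,117,60,50),(567,-75,69,117,60,40)])
E
```

```text
ele [[217.81264997 200.7633533 ]]
cat [[254.35776631 184.98092821]]
camel [[256.24124687 161.78640211]]
read: ele 217.6,198.6 cat 272.6,191 camel 255.7,160.4
t 0.1 at [210.3 534.7 230.5] yaw 158.5 open 85.4
[60,-20,-16,1,1.5, 60,-34,-25,2,2.5, 60,-43,-29,2,3, 60,-44,-27,2,3, 60,-46,-25,3,3, 60,-47,-22,2,3, 60,-48,-19,2,3, 60,-49,-17,2,3.5]
[60,-50,-14,3,3, 60,-51,-12,2,3, 60,-51,-9,2,3, 60,-51,-6,2,3, 60,-52,-3,3,3, 60,-42,0,1,2.5, 60,-26,0,2,1.5, 60,0,0,22,0]
[60,0,0,43,0, 60,0,0,44,0, 60,0,0,22,0]
end [566.8 -75.3  68.5] 117.0
```

>>> arm_command(deltas=[60, -20, -16, 1, 1.5, 60, -34, -25, 2, 2.5, 60, -43, -29, 2, 3, 60, -44, -27, 2, 3, 60, -46, -25, 3, 3, 60, -47, -22, 2, 3, 60, -48, -19, 2, 3, 60, -49, -17, 2, 3.5], squeeze=35)

```text
time_s: 1.1
position: [402.7, 206.6, 215.0]
orientation: [[-0.718, 0.696, -0.0], [0.696, 0.718, 0.0], [0.0, -0.0, -1.0]]
ft_force: [0.4, 0.4, 0.6]
opening: 59.8
```

>>> arm_command(deltas=[60, -50, -14, 3, 3, 60, -51, -12, 2, 3, 60, -51, -9, 2, 3, 60, -51, -6, 2, 3, 60, -52, -3, 3, 3, 60, -42, 0, 1, 2.5, 60, -26, 0, 2, 1.5, 60, 0, 0, 22, 0])

```text
time_s: 2.1
position: [568.7, -76.8, 178.8]
orientation: [[-0.452, 0.892, 0.003], [0.892, 0.452, -0.001], [-0.002, 0.002, -1.0]]
ft_force: [-0.9, -0.0, -0.8]
opening: 59.8
```

```bash
python3 - <<'E'
from plan import *
t=read_camera('top'); cv2.imwrite('pics/t1.png',t); s=read_camera('side'); cv2.imwrite('pics/s1.png',s)
cv2.imwrite('pics/v1.png',np.hstack([crop('t',t,215,140,130,150,3),crop('s',s,230,180,130,150,3)]))
rows([(567,-75,69,117,60,40),(14,3),(567,-75,150,117,14,40)])
E
```

```text
t 2.2 at [565.3 -74.6 175.7] yaw 117.0 open 60.3
[60,0,0,36,0, 60,-1,1,35,0, 60,0,0,36,0, 14,0,0,0,0, 14,0,0,0,0, 14,0,0,0,0, 14,0,0,-27,0, 14,0,0,-27,0]
[14,0,0,-27,0]
end [566.6 -75.  149.7] 117.0
```

View pics/v1.png

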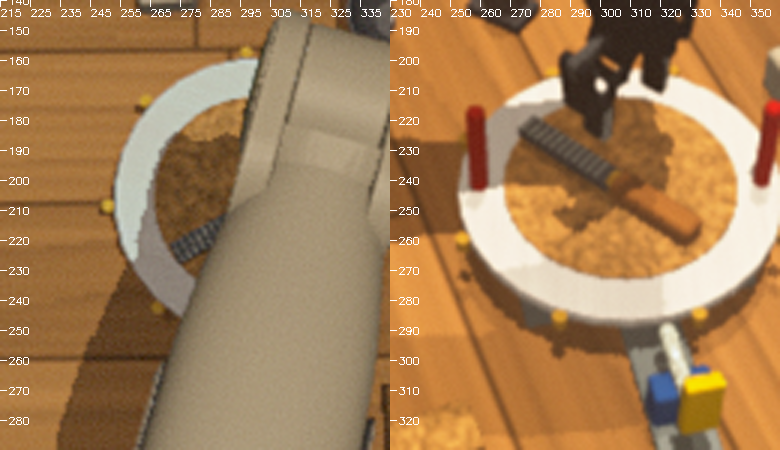

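The side view shows the rasp where it started, tip at (277,222) and handle end at (330,257), so I'll descend and grip.

>>> arm_command(deltas=[60, 0, 0, 36, 0, 60, -1, 1, 35, 0, 60, 0, 0, 36, 0, 15, 0, 0, 0, 0, 15, 0, 0, 0, 0, 15, 0, 0, 0, 0, 15, 0, 0, 0, 0])

```text
time_s: 3.08
position: [569.5, -75.5, 73.0]
orientation: [[-0.455, 0.891, 0.003], [0.891, 0.455, -0.001], [-0.002, 0.002, -1.0]]
ft_force: [-0.4, 0.4, 4.0]
opening: 23.2
```

```bash
python3 - <<'E'
from plan import *
print(read_state()['ft_force'])
rows([(567,-75,185,117,15,40),(450,-378,150,191,15,45),(450,-378,12,191,15,35)])
E
```

```text
[-0.43675027  0.35639483  3.9854921 ]
t 3.08 at [569.5 -75.5  73. ] yaw 117.0 open 23.2
[15,1,-1,-37,0, 15,0,0,-38,0, 15,1,-1,-37,0, 15,-14,-16,2,-5, 15,-21,-27,4,-7.5, 15,-21,-38,5,-10, 15,-14,-40,4,-9.5, 15,-7,-42,5,-10]
[15,0,-43,4,-9.5, 15,7,-42,5,-10, 15,11,-32,4,-7.5, 15,10,-19,2,-5, 15,0,0,23,0, 15,0,0,46,0, 15,0,0,46,0, 15,0,0,23,0]
end [ 450.  -377.6   12. ] 191.0
```

>>> arm_command(deltas=[15, 0, 0, -37, 0, 15, 0, 0, -38, 0, 15, 0, 0, -37, 0, 15, -14, -16, 2, -5, 15, -21, -27, 4, -7.5, 15, -21, -38, 5, -10, 15, -14, -40, 4, -9.5, 15, -7, -42, 5, -10])

```text
time_s: 4.08
position: [501.4, -248.0, 163.8]
orientation: [[-0.936, 0.353, 0.001], [0.353, 0.936, -0.0], [-0.001, -0.0, -1.0]]
ft_force: [0.1, 1.2, -2.3]
opening: 23.1
```

>>> arm_command(deltas=[15, 0, -43, 4, -9.5, 15, 7, -42, 5, -10, 15, 11, -32, 4, -7.5, 15, 10, -19, 2, -5, 15, 0, 0, 23, 0, 15, 0, 0, 23, 0, 15, 0, 0, 0, 0])

```text
time_s: 4.95
position: [450.2, -377.2, 100.8]
orientation: [[-0.982, -0.191, -0.003], [-0.191, 0.982, 0.003], [0.002, 0.003, -1.0]]
ft_force: [-0.4, 1.4, -1.2]
opening: 23.0
```

```bash
python3 - <<'E'
from plan import *
print(read_state()['ft_force'])
t=read_camera('top'); s=read_camera('side'); 
cv2.imwrite('pics/v2.png',np.hstack([crop('t',t,345,180,130,150,3),crop('s',s,230,300,165,120,3)[:450].copy() if 0 else cv2.copyMakeBorder(crop('s',s,230,270,130,150,3),0,0,0,0,0)]))
rows([(450,-378,13,191,15,35)])
E
```

```text
[-0.39078942  1.44335713 -1.23123548]
t 5.05 at [ 451.6 -378.4  103. ] yaw -169.0 open 22.9
[15,0,0,30,0, 15,1,0,30,0, 15,0,1,30,0]
end [ 450.4 -377.6   13. ] -169.0
```

View pics/v2.png

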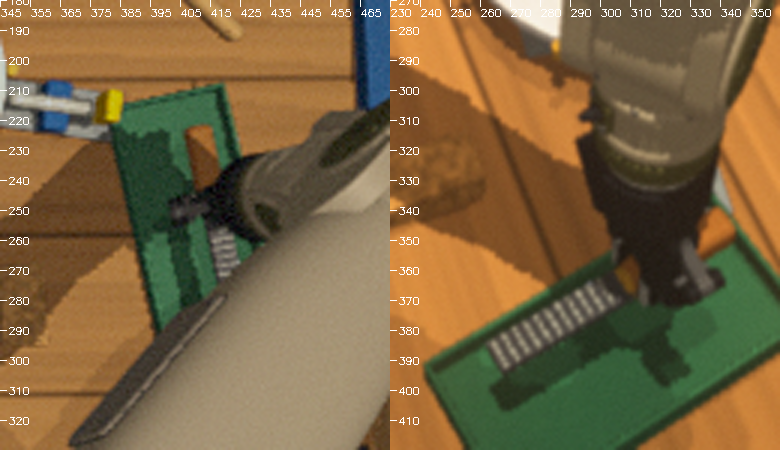

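The rasp is held level over the tray, roughly (410,230) in the top view. I'll lower it, let go, retract and move on to the cat.

>>> arm_command(deltas=[15, 0, 0, 30, 0, 15, 1, 0, 30, 0, 15, 0, 0, 20, 0, 15, 0, 0, 9, 0, 15, 0, 0, 0, 0, 45, 0, 0, 0, 0, 45, 0, 0, 0, 0, 45, 0, 0, -20, 0])

```text
time_s: 6.05
position: [449.9, -377.8, 32.9]
orientation: [[-0.982, -0.191, -0.001], [-0.191, 0.982, 0.002], [0.001, 0.002, -1.0]]
ft_force: [0.7, 1.1, -0.4]
opening: 45.2
```

```bash
python3 - <<'E'
from plan import *
print(read_state()['ft_force'])
rows([(450,-378,200,191,60,55),(573,-150,235,191,80,55),(572,243,235,129,80,55)])
E
```

```text
[ 0.67943146  1.0671801  -0.40153663]
t 6.05 at [ 449.9 -377.8   32.9] yaw -169.0 open 45.2
[60,0,0,-28,0, 60,0,0,-56,0, 60,0,0,-55,0, 60,0,0,-28,0, 80,-21,25,-4,0, 80,-41,50,-9,0, 80,-41,50,-9,0, 80,-41,50,-9,0]
[80,-20,25,-4,0, 80,-6,29,0,4.5, 80,-5,48,0,7.5, 80,1,59,0,9.5, 80,11,59,0,9.5, 80,20,56,0,9.5, 80,30,51,0,9.5, 80,30,37,0,7.5]
[80,22,21,0,4.5]
end [571.7 243.4 234.9] -231.0
```

>>> arm_command(deltas=[60, 0, 0, -28, 0, 60, 0, 0, -56, 0, 60, 0, 0, -55, 0, 60, 0, 0, -28, 0, 80, -21, 25, -4, 0, 80, -41, 50, -9, 0, 80, -41, 50, -9, 0, 80, -41, 50, -9, 0])

```text
time_s: 7.05
position: [555.3, -185.0, 231.5]
orientation: [[-0.982, -0.191, 0.002], [-0.191, 0.982, -0.001], [-0.002, -0.001, -1.0]]
ft_force: [1.1, -0.8, 0.0]
opening: 80.2
```

>>> arm_command(deltas=[80, -20, 25, -4, 0, 80, -6, 29, 0, 4.5, 80, -5, 48, 0, 7.5, 80, 1, 59, 0, 9.5, 80, 11, 59, 0, 9.5, 80, 20, 56, 0, 9.5, 80, 30, 51, 0, 9.5, 80, 30, 37, 0, 7.5])

```text
time_s: 8.05
position: [568.1, 207.4, 235.2]
orientation: [[-0.686, 0.727, 0.002], [0.727, 0.686, 0.001], [-0.001, 0.002, -1.0]]
ft_force: [0.3, -0.1, -0.9]
opening: 80.1
```

>>> arm_command(deltas=[80, 22, 21, 0, 4.5, 80, 0, 0, 0, 0])

```text
time_s: 8.3
position: [568.1, 237.7, 234.7]
orientation: [[-0.633, 0.774, 0.001], [0.774, 0.633, 0.001], [-0.0, 0.001, -1.0]]
ft_force: [0.4, 0.2, 0.8]
opening: 80.1
```

```bash
python3 - <<'E'
from plan import *
s=read_camera('side'); t=read_camera('top'); cv2.imwrite('pics/s3.png',s); cv2.imwrite('pics/t3.png',t)
b=crop('s',s,195,90,130,110,6); cv2.imwrite('pics/v3.png',b)
rows([(572,243,45,129,80,50),(25,4),(572,243,255,129,25,45),(620,-31,255,160,25,45),(620,-31,125,160,25,40)])
E
```

```text
t 8.4 at [568.4 235.4 234.6] yaw 129.1 open 79.8
[80,1,1,32,0, 80,1,3,63,0, 80,1,2,63,0, 80,1,2,32,0, 25,0,0,0,0, 25,0,0,0,0, 25,0,0,0,0, 25,0,0,0,0]
[25,0,0,-26,0, 25,0,0,-53,0, 25,0,0,-53,0, 25,0,0,-52,0, 25,0,0,-26,0, 25,-22,-12,0,-3, 25,-33,-21,0,-4, 25,-41,-30,0,-5.5]
[25,-37,-33,0,-5.5, 25,-34,-36,0,-5.5, 25,-24,-32,0,-4.5, 25,-13,-21,0,-3, 25,0,0,22,0, 25,0,0,43,0, 25,0,0,43,0, 25,0,0,22,0]
end [619.8 -31.1 124.6] 160.1
```

View pics/v3.png

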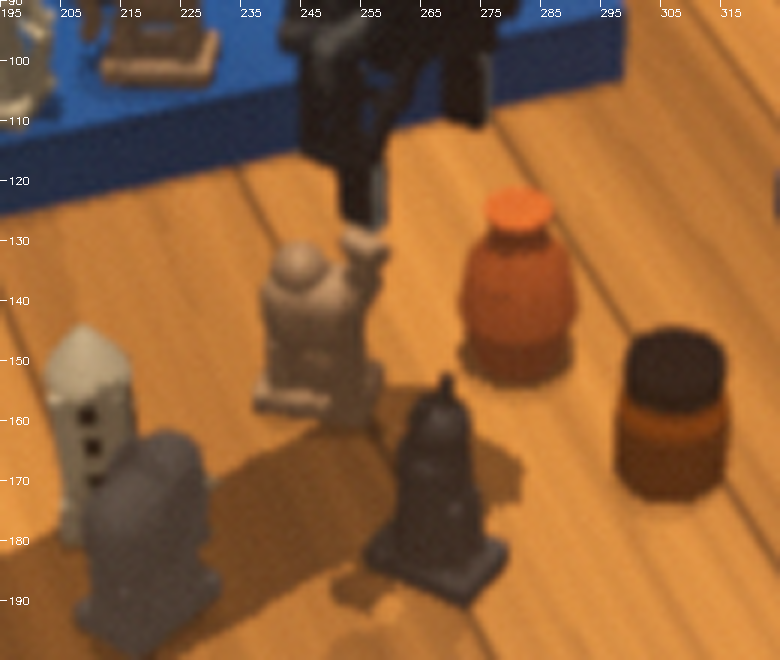

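The cat is still at its starting place (plinth corner 272.5,191), and so are the other three.

>>> arm_command(deltas=[80, 1, 1, 30, 0, 80, 1, 3, 55, 0, 80, 1, 2, 55, 0, 80, 1, 2, 38, 0, 80, 0, 0, 12, 0, 25, 0, 0, 0, 0, 25, 0, 0, 0, 0, 25, 0, 0, 0, 0], squeeze=25)

```text
time_s: 9.4
position: [573.7, 243.7, 46.5]
orientation: [[-0.629, 0.777, 0.004], [0.777, 0.629, 0.001], [-0.002, 0.003, -1.0]]
ft_force: [-0.3, -0.2, 5.2]
opening: 37.3
```

>>> arm_command(deltas=[25, 0, 0, 0, 0, 25, 0, 0, -26, 0, 25, 0, 0, -50, 0, 25, 0, 0, -50, 0, 25, 0, 0, -50, 0, 25, 0, 0, -34, 0])

```text
time_s: 10.15
position: [572.4, 243.9, 257.3]
orientation: [[-0.63, 0.777, 0.003], [0.777, 0.63, 0.001], [-0.001, 0.003, -1.0]]
ft_force: [0.8, 0.3, -2.1]
opening: 37.8
```

```bash
python3 - <<'E'
from plan import *
print(read_state()['ft_force'])
rows([(620,-31,255,160,25,45),(620,-31,125,160,25,40)])
E
```

```text
[ 0.77341107  0.30802167 -2.12041274]
t 10.15 at [572.4 243.9 257.3] yaw 129.0 open 37.8
[25,-22,-12,0,-3, 25,-33,-21,1,-4, 25,-41,-30,0,-5.5, 25,-37,-33,0,-5.5, 25,-34,-37,1,-6, 25,-24,-31,0,-4, 25,-13,-21,0,-3, 25,0,0,22,0]
[25,0,0,43,0, 25,0,0,44,0, 25,0,0,21,0]
end [620.1 -30.6 125.3] 160.0
```

>>> arm_command(deltas=[25, -22, -12, 0, -3, 25, -33, -21, 1, -4, 25, -41, -30, 0, -5.5, 25, -37, -33, 0, -5.5, 25, -34, -37, 1, -6, 25, -24, -31, 0, -4, 25, -13, -21, 0, -3, 25, 0, 0, 22, 0])

```text
time_s: 11.15
position: [621.1, -33.4, 231.7]
orientation: [[-0.939, 0.344, 0.004], [0.344, 0.939, -0.001], [-0.004, 0.001, -1.0]]
ft_force: [-0.9, -0.3, -2.8]
opening: 37.3
```

>>> arm_command(deltas=[25, 0, 0, 43, 0, 25, 0, 0, 44, 0, 25, 0, 0, 15, 0, 25, 0, 0, 0, 0])

```text
time_s: 11.65
position: [619.1, -30.8, 127.7]
orientation: [[-0.94, 0.341, -0.002], [0.341, 0.94, 0.0], [0.002, -0.0, -1.0]]
ft_force: [0.8, 0.1, -2.2]
opening: 37.6
```

```bash
python3 - <<'E'
from plan import *
s=read_camera('side'); cv2.imwrite('pics/s4.png',s)
cv2.imwrite('pics/v4.png',crop('s',s,235,150,140,140,4))
print(read_state()['ft_force'])
rows([(620,-31,113,160,25,45)])
E
```

```text
[ 0.26719317  0.48005206 -1.45646139]
t 11.7 at [620.2 -30.9 129.1] yaw 160.0 open 37.4
[25,0,0,16,0]
end [620.2 -30.9 113.1] 160.0
```

View pics/v4.png

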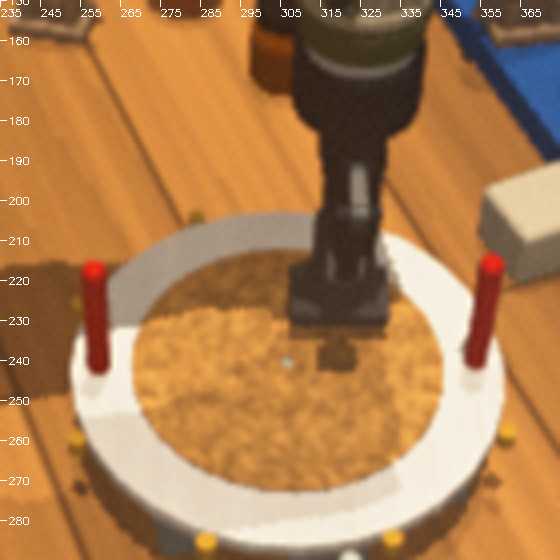

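The cat hangs upright over its corner of the pad, and the handle tops are still at (258,217) and (357,216). I'll set it down.

>>> arm_command(deltas=[25, 0, 0, 10, 0, 25, 0, 0, 5, 0, 25, 0, 0, 2, 0, 25, 0, 0, 0, 0])

```text
time_s: 12.2
position: [620.2, -31.2, 112.5]
orientation: [[-0.94, 0.342, 0.002], [0.342, 0.94, -0.001], [-0.002, 0.0, -1.0]]
ft_force: [-1.9, -0.6, 4.5]
opening: 37.1
```

```bash
python3 - <<'E'
from plan import *
print(read_state()['ft_force'])
rows([(50,3),(620,-31,250,160,50,45),(429,264,250,211,80,55)])
E
```

```text
[-1.88331711 -0.57271634  4.54231738]
t 12.2 at [620.2 -31.2 112.5] yaw 160.0 open 37.1
[50,0,0,0,0, 50,0,0,0,0, 50,0,0,0,0, 50,0,0,-23,0, 50,0,0,-46,0, 50,0,0,-46,0, 50,0,0,-22,0, 80,25,19,0,-4.5]
[80,38,33,0,-7.5, 80,41,48,0,-9, 80,33,53,0,-9, 80,24,58,0,-9, 80,13,49,0,-7.5, 80,3,31,0,-4.5]
end [429.  264.2 249.5] 211.0
```

>>> arm_command(deltas=[50, 0, 0, 0, 0, 50, 0, 0, 0, 0, 50, 0, 0, -23, 0, 50, 0, 0, -46, 0, 50, 0, 0, -46, 0, 50, 0, 0, -22, 0, 62, 25, 19, 0, -4.5, 62, 38, 33, 0, -7.5])

```text
time_s: 13.2
position: [575.4, 37.1, 248.0]
orientation: [[-0.991, 0.137, 0.001], [0.137, 0.991, 0.0], [-0.001, 0.0, -1.0]]
ft_force: [0.5, -0.1, -0.2]
opening: 62.1
```

>>> arm_command(deltas=[62, 41, 48, 0, -9, 62, 33, 53, 0, -9, 62, 24, 58, 0, -9, 62, 13, 49, 0, -7.5, 62, 3, 31, 0, -4.5, 62, 0, 0, 0, 0])

```text
time_s: 13.95
position: [427.7, 265.3, 248.2]
orientation: [[-0.855, -0.519, 0.0], [-0.519, 0.855, 0.0], [-0.0, 0.0, -1.0]]
ft_force: [-0.2, -0.3, -0.5]
opening: 61.9
```

```bash
python3 - <<'E'
from plan import *
s=read_camera('side'); t=read_camera('top'); cv2.imwrite('pics/s5.png',s); cv2.imwrite('pics/t5.png',t)
cv2.imwrite('pics/v5.png',np.hstack([crop('s',s,195,120,100,150,4),crop('s',s,250,150,100,150,4)]))
rows([(429,264,44,211,62,48)])
E
```

```text
t 14.05 at [429.1 263.7 248.2] yaw -149.0 open 62.0
[62,0,0,26,0, 62,0,0,51,0, 62,0,0,51,0, 62,0,0,51,0, 62,0,0,25,0]
end [429.1 263.7  44.2] -149.0
```

View pics/v5.png

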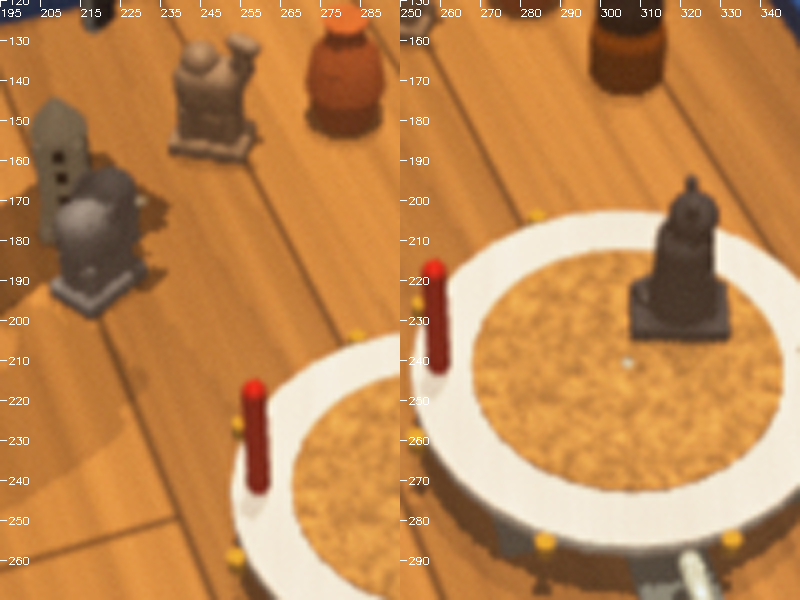

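The cat stands on the pad at (320,220). The elephant (corner 218.7,198.7), camel and tower haven't moved. Next is the elephant.

>>> arm_command(deltas=[62, 0, 0, 26, 0, 62, 0, 0, 51, 0, 62, 0, 0, 51, 0, 62, 0, 0, 51, 0, 62, 0, 0, 25, 0, 25, 0, 0, 0, 0, 25, 0, 0, 0, 0, 25, 0, 0, 0, 0])

```text
time_s: 15.05
position: [430.0, 263.7, 45.3]
orientation: [[-0.857, -0.515, 0.002], [-0.515, 0.857, 0.001], [-0.002, -0.0, -1.0]]
ft_force: [0.3, -0.2, -3.2]
opening: 37.5
```

>>> arm_command(deltas=[25, 0, 0, -26, 0, 25, 0, 0, -50, 0, 25, 0, 0, -50, 0, 25, 0, 0, -50, 0, 25, 0, 0, -34, 0])

```text
time_s: 15.68
position: [429.6, 263.9, 257.9]
orientation: [[-0.857, -0.515, 0.004], [-0.515, 0.857, 0.002], [-0.005, -0.001, -1.0]]
ft_force: [0.4, -0.8, -3.4]
opening: 37.9
```

```bash
python3 - <<'E'
from plan import *
print(read_state()['ft_force'])
rows([(526,-77,252,160,25,45),(526,-77,125,160,25,40)])
E
```

```text
[ 0.40457628 -0.8491518  -3.3594306 ]
t 15.68 at [429.6 263.9 257.9] yaw -149.0 open 37.9
[25,7,-26,0,4, 25,8,-42,1,6, 25,5,-54,1,8, 25,-2,-53,1,7.5, 25,-10,-53,1,7.5, 25,-16,-51,1,8, 25,-19,-39,0,6, 25,-14,-23,1,4]
[25,0,0,21,0, 25,0,0,42,0, 25,0,0,43,0, 25,0,0,21,0]
end [526.  -77.4 124.9] -200.0
```

>>> arm_command(deltas=[25, 7, -26, 0, 4, 25, 8, -42, 1, 6, 25, 5, -54, 1, 8, 25, -2, -53, 1, 7.5, 25, -10, -53, 1, 7.5, 25, -16, -51, 1, 8, 25, -19, -39, 0, 6, 25, -14, -23, 1, 4])

```text
time_s: 16.68
position: [525.8, -80.0, 249.0]
orientation: [[-0.938, 0.346, 0.002], [0.346, 0.938, -0.001], [-0.002, -0.0, -1.0]]
ft_force: [-0.1, 0.0, -2.8]
opening: 37.4
```

>>> arm_command(deltas=[25, 0, 0, 21, 0, 25, 0, 0, 42, 0, 25, 0, 0, 43, 0, 25, 0, 0, 18, 0, 25, 0, 0, 8, 0, 25, 0, 0, 4, 0, 25, 0, 0, 0, 0])

```text
time_s: 17.55
position: [525.9, -77.8, 113.0]
orientation: [[-0.94, 0.342, 0.001], [0.342, 0.94, -0.0], [-0.002, 0.0, -1.0]]
ft_force: [0.3, 0.3, -4.0]
opening: 37.6
```

```bash
python3 - <<'E'
from plan import *
print(read_state()['ft_force'])
rows([(526,-77,112,160,25,45)])
E
```

```text
[ 0.26483005  0.28985026 -4.03364344]
t 17.55 at [525.9 -77.8 113. ] yaw 160.0 open 37.6
[25,0,1,1,0]
end [526.2 -76.9 112. ] 160.0
```

>>> arm_command(deltas=[25, 0, 0, 2, 0, 25, 0, 0, 1, 0, 25, 0, 0, 0, 0])

```text
time_s: 17.92
position: [525.8, -77.8, 109.7]
orientation: [[-0.94, 0.342, 0.001], [0.342, 0.94, -0.0], [-0.001, 0.0, -1.0]]
ft_force: [-0.2, 0.8, 0.3]
opening: 37.5
```

```bash
python3 - <<'E'
from plan import *
print(read_state()['ft_force'])
rows([(50,2),(526,-77,250,160,50,45),(429,346,250,253,80,55),(429,346,45,253,80,48),(25,3),(429,346,255,253,25,48)])
E
```

```text
[-0.20415851  0.80282662  0.34806732]
t 17.93 at [525.8 -77.8 109.7] yaw 160.0 open 37.5
[50,0,0,0,0, 50,0,0,0,0, 50,0,0,-23,0, 50,0,0,-47,0, 50,0,1,-47,0, 50,0,0,-23,0, 80,12,19,0,-5, 80,17,32,0,-7.5]
[80,16,42,0,-10, 80,8,45,0,-9.5, 80,1,45,0,-9.5, 80,-7,45,0,-10, 80,-14,42,0,-9.5, 80,-22,40,0,-9.5, 80,-27,36,0,-10, 80,-27,25,0,-7.5]
[80,-18,12,0,-5, 80,0,0,26,0, 80,0,0,51,0, 80,0,0,51,0, 80,0,0,51,0, 80,0,0,26,0, 25,0,0,0,0, 25,0,0,0,0]
[25,0,0,0,0, 25,0,0,-26,0, 25,0,0,-53,0, 25,0,0,-52,0, 25,0,0,-53,0, 25,0,0,-26,0]
end [429.2 345.4 254.7] 253.0
```

>>> arm_command(deltas=[50, 0, 0, 0, 0, 50, 0, 0, 0, 0, 50, 0, 0, -23, 0, 50, 0, 0, -47, 0, 50, 0, 1, -47, 0, 50, 0, 0, -23, 0, 80, 12, 19, 0, -5, 80, 17, 32, 0, -7.5])

```text
time_s: 18.92
position: [513.2, -19.7, 249.7]
orientation: [[-0.992, 0.128, 0.002], [0.128, 0.992, -0.0], [-0.002, -0.0, -1.0]]
ft_force: [0.1, -0.0, 0.0]
opening: 79.8
```

>>> arm_command(deltas=[80, 16, 42, 0, -10, 80, 8, 45, 0, -9.5, 80, 1, 45, 0, -9.5, 80, -7, 45, 0, -10, 80, -14, 42, 0, -9.5, 80, -22, 40, 0, -9.5, 80, -27, 36, 0, -10, 80, -27, 25, 0, -7.5])

```text
time_s: 19.92
position: [432.6, 326.1, 249.4]
orientation: [[-0.369, -0.929, 0.001], [-0.929, 0.369, 0.0], [-0.001, -0.0, -1.0]]
ft_force: [-0.4, -0.7, -0.4]
opening: 79.9
```

>>> arm_command(deltas=[80, -18, 12, 0, -5, 80, 0, 0, 0, 0])

```text
time_s: 20.18
position: [428.3, 346.8, 249.1]
orientation: [[-0.29, -0.957, 0.0], [-0.957, 0.29, 0.0], [-0.0, -0.0, -1.0]]
ft_force: [0.8, -0.7, 0.3]
opening: 79.7
```

```bash
python3 - <<'E'
from plan import *
s=read_camera('side'); cv2.imwrite('pics/s6.png',s)
cv2.imwrite('pics/v6.png',np.hstack([crop('s',s,195,120,100,150,4),crop('s',s,250,150,100,150,4)]))
rows([(429,346,45,253,80,48),(25,3),(429,346,255,253,25,48)])
E
```

```text
t 20.23 at [428.5 345.9 249.1] yaw -107.0 open 80.1
[80,0,0,26,0, 80,0,0,51,0, 80,0,0,51,0, 80,0,0,51,0, 80,0,0,25,0, 25,0,0,0,0, 25,0,0,0,0, 25,0,0,0,0]
[25,0,0,-26,0, 25,0,0,-53,0, 25,0,0,-52,0, 25,0,0,-53,0, 25,0,0,-26,0]
end [428.5 345.9 255.1] -107.0
```

View pics/v6.png

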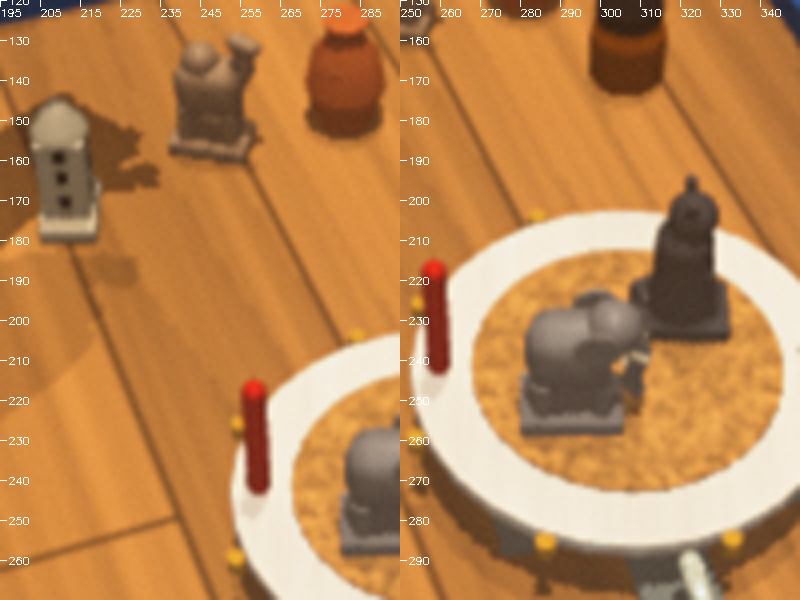

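The elephant and cat both stand on the pad. The tower, with its base corners at (204.5,180) and (219,180), and the camel haven't moved. Next is the tower.

>>> arm_command(deltas=[80, 0, 0, 26, 0, 80, 0, 0, 51, 0, 80, 0, 0, 51, 0, 80, 0, 0, 51, 0, 80, 0, 0, 25, 0, 25, 0, 0, 0, 0, 25, 0, 0, 0, 0, 25, 0, 0, 0, 0])

```text
time_s: 21.22
position: [430.0, 346.0, 46.9]
orientation: [[-0.292, -0.956, 0.003], [-0.956, 0.292, 0.001], [-0.002, -0.002, -1.0]]
ft_force: [-0.4, -0.8, 0.9]
opening: 38.1
```

>>> arm_command(deltas=[25, 0, 0, 0, 0, 25, 0, 0, -26, 0, 25, 0, 0, -50, 0, 25, 0, 0, -50, 0, 25, 0, 0, -50, 0, 25, 0, 0, -34, 0])

```text
time_s: 21.98
position: [429.0, 345.8, 257.9]
orientation: [[-0.292, -0.956, 0.002], [-0.956, 0.292, 0.001], [-0.002, -0.002, -1.0]]
ft_force: [0.9, 0.2, -3.9]
opening: 37.9
```

```bash
python3 - <<'E'
from plan import *
print(read_state()['ft_force'])
rows([(596,-103,255,160,25,45),(596,-103,115,160,25,40)])
E
```

```text
[ 0.93573434  0.22524697 -3.85881602]
t 21.98 at [429.  345.8 257.9] yaw -107.0 open 37.9
[25,20,-15,0,5, 25,29,-27,0,7.5, 25,32,-38,1,10, 25,25,-43,0,9.5, 25,18,-47,0,9.5, 25,10,-49,1,10, 25,1,-50,0,9.5, 25,-8,-49,0,9.5]
[25,-15,-48,1,10, 25,-19,-35,0,7.5, 25,-14,-20,0,5, 25,0,0,23,0, 25,0,0,47,0, 25,0,0,47,0, 25,0,0,23,0]
end [ 596.  -102.6  114.9] -200.0
```

>>> arm_command(deltas=[25, 20, -15, 0, 5, 25, 29, -27, 0, 7.5, 25, 32, -38, 1, 10, 25, 25, -43, 0, 9.5, 25, 18, -47, 0, 9.5, 25, 10, -49, 1, 10, 25, 1, -50, 0, 9.5, 25, -8, -49, 0, 9.5])

```text
time_s: 22.98
position: [556.0, 3.0, 253.1]
orientation: [[-0.999, -0.039, -0.0], [-0.039, 0.999, 0.0], [0.0, 0.0, -1.0]]
ft_force: [0.6, 0.9, -3.5]
opening: 37.6
```

>>> arm_command(deltas=[25, -15, -48, 1, 10, 25, -19, -35, 0, 7.5, 25, -14, -20, 0, 5, 25, 0, 0, 0, 0])

```text
time_s: 23.48
position: [595.8, -104.7, 251.4]
orientation: [[-0.939, 0.344, -0.001], [0.344, 0.939, 0.0], [0.001, -0.0, -1.0]]
ft_force: [-0.6, 0.2, -2.6]
opening: 37.5
```

```bash
python3 - <<'E'
from plan import *
rows([(596,-103,115,160,25,40)])
E
```

```text
t 23.48 at [ 595.8 -104.7  251.4] yaw 159.9 open 37.5
[25,0,0,23,-0, 25,0,1,45,-0, 25,0,0,46,-0, 25,0,1,22,-0]
end [ 596.5 -102.8  115.4] 159.9
```

>>> arm_command(deltas=[25, 0, 0, 23, 0, 25, 0, 1, 45, 0, 25, 0, 0, 46, 0, 25, 0, 1, 20, 0, 25, 0, 0, 4, 0, 25, 0, 0, 2, 0, 25, 0, 0, 0, 0])

```text
time_s: 24.35
position: [597.0, -101.1, 113.3]
orientation: [[-0.94, 0.341, 0.002], [0.341, 0.94, -0.001], [-0.002, 0.0, -1.0]]
ft_force: [0.3, 0.3, -3.9]
opening: 37.9
```

```bash
python3 - <<'E'
from plan import *
print(read_state()['ft_force'])
rows([(596,-103,111,160,25,40)])
E
```

```text
[ 0.25187205  0.33544086 -3.90629404]
t 24.35 at [ 597.  -101.1  113.3] yaw 160.1 open 37.9
[25,0,-2,2,0]
end [ 596.4 -102.9  111.3] 160.1
```

>>> arm_command(deltas=[25, 0, 0, 2, 0, 25, 0, 0, 1, 0, 25, 0, 0, 0, 0])

```text
time_s: 24.72
position: [598.1, -101.2, 112.6]
orientation: [[-0.94, 0.341, 0.005], [0.341, 0.94, -0.001], [-0.005, 0.001, -1.0]]
ft_force: [-1.7, 1.9, 9.9]
opening: 37.8
```

```bash
python3 - <<'E'
from plan import *
print(read_state()['ft_force'])
rows([(50,2),(596,-103,250,160,50,45),(559,389,250,148,80,55)])
E
```

```text
[-1.65942311  1.86443721  9.91323332]
t 24.73 at [ 598.1 -101.2  112.6] yaw 160.1 open 37.8
[50,0,0,0,0, 50,0,0,0,0, 50,0,0,-23,0, 50,1,-1,-46,0, 50,0,-1,-46,0, 50,0,0,-22,0, 80,13,30,0,1, 80,23,46,0,1]
[80,28,59,0,1.5, 80,31,57,0,1.5, 80,31,57,0,2, 80,34,55,0,1.5, 80,35,55,0,1.5, 80,29,43,0,1.5, 80,19,26,0,0.5]
end [559.5 388.9 249.6] 148.1
```

>>> arm_command(deltas=[50, 0, 0, 0, 0, 50, 0, 0, 0, 0, 50, 0, 0, -23, 0, 50, 0, 0, -46, 0, 50, 0, 0, -46, 0, 50, 0, 0, -22, 0, 80, 13, 30, 0, 1, 80, 23, 46, 0, 1])

```text
time_s: 25.72
position: [589.9, -17.8, 246.3]
orientation: [[-0.926, 0.378, 0.001], [0.378, 0.926, -0.0], [-0.001, 0.0, -1.0]]
ft_force: [1.6, 0.5, 1.1]
opening: 80.1
```

>>> arm_command(deltas=[80, 28, 59, 0, 1.5, 80, 31, 57, 0, 1.5, 80, 31, 57, 0, 2, 80, 34, 55, 0, 1.5, 80, 35, 55, 0, 1.5, 80, 29, 43, 0, 1.5, 80, 19, 26, 0, 0.5, 80, 0, 0, 0, 0])

```text
time_s: 26.72
position: [559.6, 380.7, 245.2]
orientation: [[-0.85, 0.526, -0.001], [0.526, 0.85, -0.0], [0.001, -0.0, -1.0]]
ft_force: [0.3, -0.4, 0.1]
opening: 80.0
```

```bash
python3 - <<'E'
from plan import *
s=read_camera('side'); cv2.imwrite('pics/s7.png',s)
cv2.imwrite('pics/v7.png',np.hstack([crop('s',s,215,100,100,150,4),crop('s',s,250,150,100,150,4)]))
rows([(559,389,45,148,80,48),(25,3),(559,389,255,148,25,48)])
E
```

```text
t 26.77 at [560.  379.2 245.4] yaw 148.1 open 80.3
[80,1,1,25,0, 80,1,2,50,0, 80,2,2,50,0, 80,1,2,50,0, 80,1,1,25,0, 25,0,0,0,0, 25,0,0,0,0, 25,0,0,0,0]
[25,0,0,-26,0, 25,0,0,-53,0, 25,0,0,-52,0, 25,0,0,-52,0, 25,0,0,-27,0]
end [559.1 389.2 255.4] 148.1
```

View pics/v7.png

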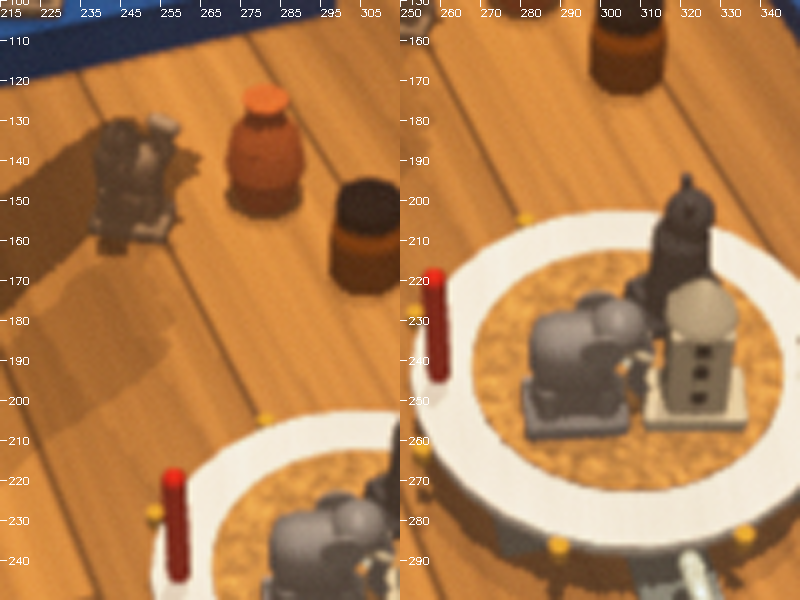

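The cat, elephant and tower all stand. The deck has crept slightly (handle at 258,219), and the camel is still at (256,160). Next is the camel.

>>> arm_command(deltas=[80, 1, 1, 25, 0, 80, 1, 2, 50, 0, 80, 2, 2, 50, 0, 80, 1, 2, 50, 0, 80, 1, 1, 25, 0, 80, 0, 0, 0, 0, 25, 0, 0, 0, 0, 25, 0, 0, 0, 0])

```text
time_s: 27.78
position: [561.1, 388.5, 48.5]
orientation: [[-0.848, 0.53, 0.003], [0.53, 0.848, 0.002], [-0.002, 0.003, -1.0]]
ft_force: [-0.1, -0.1, -0.0]
opening: 45.3
```

>>> arm_command(deltas=[25, 0, 0, 0, 0, 25, 0, 0, 0, 0, 25, 0, 0, -26, 0, 25, 0, 0, -50, 0, 25, 0, 0, -50, 0, 25, 0, 0, -50, 0, 25, 0, 0, -34, 0])

```text
time_s: 28.65
position: [559.7, 388.5, 258.9]
orientation: [[-0.848, 0.529, 0.002], [0.529, 0.848, 0.001], [-0.001, 0.002, -1.0]]
ft_force: [0.4, 0.1, -3.0]
opening: 37.9
```

```bash
python3 - <<'E'
from plan import *
print(read_state()['ft_force'])
rows([(549,-6,255,162,25,45),(25,1)])
E
```

```text
[ 0.3846211   0.06511113 -3.01514853]
t 28.65 at [559.7 388.5 258.9] yaw 148.0 open 37.9
[25,-13,-22,0,-1, 25,-21,-37,1,-1.5, 25,-24,-45,0,-1.5, 25,-23,-47,1,-2, 25,-21,-47,0,-2, 25,-20,-48,1,-1.5, 25,-19,-49,0,-2, 25,-13,-39,1,-1.5]
[25,-8,-25,0,-1, 25,0,0,0,0]
end [549.   -6.2 254.9] 162.0
```

>>> arm_command(deltas=[25, -13, -22, 0, -1, 25, -21, -37, 1, -1.5, 25, -24, -45, 0, -1.5, 25, -23, -47, 1, -2, 25, -21, -47, 0, -2, 25, -20, -48, 1, -1.5, 25, -19, -49, 0, -2, 25, -13, -39, 1, -1.5])

```text
time_s: 29.65
position: [548.8, 17.9, 252.0]
orientation: [[-0.946, 0.325, -0.0], [0.325, 0.946, 0.0], [0.0, -0.0, -1.0]]
ft_force: [-0.5, 0.5, -2.7]
opening: 38.2
```

>>> arm_command(deltas=[25, -8, -25, 0, -1, 25, 0, 0, 0, 0, 25, 0, 0, 0, 0])

```text
time_s: 30.02
position: [548.6, -6.0, 252.0]
orientation: [[-0.951, 0.309, -0.0], [0.309, 0.951, 0.001], [0.001, 0.0, -1.0]]
ft_force: [-0.7, 0.8, -3.2]
opening: 37.6
```

```bash
python3 - <<'E'
from plan import *
rows([(549,-6,115,162,25,42)])
E
```

```text
t 30.02 at [548.6  -6.  252. ] yaw 162.0 open 37.6
[25,0,0,23,0, 25,0,0,45,0, 25,0,0,46,0, 25,0,0,23,0]
end [548.6  -6.  115. ] 162.0
```

>>> arm_command(deltas=[25, 0, 0, 23, 0, 25, 0, 0, 45, 0, 25, 0, 0, 46, 0, 25, 0, 0, 20, 0, 25, 0, 0, 2, 0, 25, 0, 0, 2, 0, 25, 0, 0, 0, 0])

```text
time_s: 30.9
position: [549.4, -6.1, 114.9]
orientation: [[-0.951, 0.308, 0.001], [0.308, 0.951, -0.0], [-0.001, 0.0, -1.0]]
ft_force: [-0.0, 0.6, -3.5]
opening: 37.6
```

>>> arm_command(deltas=[25, 0, 0, 2, 0, 25, 0, 0, 0, 0])

```text
time_s: 31.15
position: [549.9, -6.5, 113.7]
orientation: [[-0.951, 0.309, 0.003], [0.309, 0.951, -0.0], [-0.003, 0.001, -1.0]]
ft_force: [-1.2, 0.4, 5.7]
opening: 37.8
```

>>> arm_command(deltas=[50, 0, 0, 0, 0, 50, 0, 0, 0, 0, 50, 0, 0, -23, 0, 50, 0, 0, -46, 0, 50, 0, 0, -46, 0, 50, 0, 0, -22, 0, 50, 0, 0, 0, 0])

```text
time_s: 32.02
position: [550.0, -6.7, 250.9]
orientation: [[-0.951, 0.309, 0.004], [0.309, 0.951, -0.001], [-0.004, 0.001, -1.0]]
ft_force: [0.3, 0.1, -1.8]
opening: 50.0
```

```bash
python3 - <<'E'
from plan import *
t=read_camera('top'); cv2.imwrite('pics/t8.png',t)
rows([(460,-200,245,171.6,50,50),(539,-284,200,171.6,50,50)])
E
```

```text
t 32.08 at [549.1  -6.5 249.2] yaw 162.0 open 50.0
[50,3,-26,1,-1, 50,7,-53,1,-2.5, 50,10,-53,1,-2.5, 50,12,-52,1,-2.5, 50,7,-25,0,-1, 50,-30,-24,15,-0, 50,-31,-24,15,-0, 50,-30,-24,15,-0]
end [ 539.  -284.3  200.2] 171.5
```

>>> arm_command(deltas=[50, 3, -26, 1, -1, 50, 7, -53, 1, -2.5, 50, 10, -53, 1, -2.5, 50, 12, -52, 1, -2.5, 50, 7, -25, 0, -1, 50, -30, -24, 15, 0, 50, -31, -24, 15, 0, 50, -30, -24, 15, 0], squeeze=40)

```text
time_s: 33.08
position: [538.5, -284.7, 197.4]
orientation: [[-0.989, 0.148, -0.002], [0.148, 0.989, 0.002], [0.003, 0.002, -1.0]]
ft_force: [-0.8, 0.4, 0.7]
opening: 49.9
```

>>> arm_command(deltas=[50, 0, 0, 0, 0])

```text
time_s: 33.2
position: [538.2, -285.0, 195.2]
orientation: [[-0.989, 0.149, -0.005], [0.149, 0.989, 0.004], [0.006, 0.003, -1.0]]
ft_force: [-1.0, 0.1, 0.1]
opening: 50.3
```

```bash
python3 - <<'E'
from plan import *
s=read_camera('side'); cv2.imwrite('pics/s9.png',s)
cv2.imwrite('pics/v9.png',np.hstack([crop('s',s,250,150,110,150,4),crop('s',s,290,240,80,150,4)]))
rows([(539,-284,92,171.5,50,40)])
E
```

```text
t 33.25 at [ 537.6 -284.   196.5] yaw 171.5 open 49.6
[50,0,0,35,-0, 50,-1,0,35,-0, 50,0,0,35,-0]
end [ 538.6 -284.2   91.5] 171.5
```

View pics/v9.png

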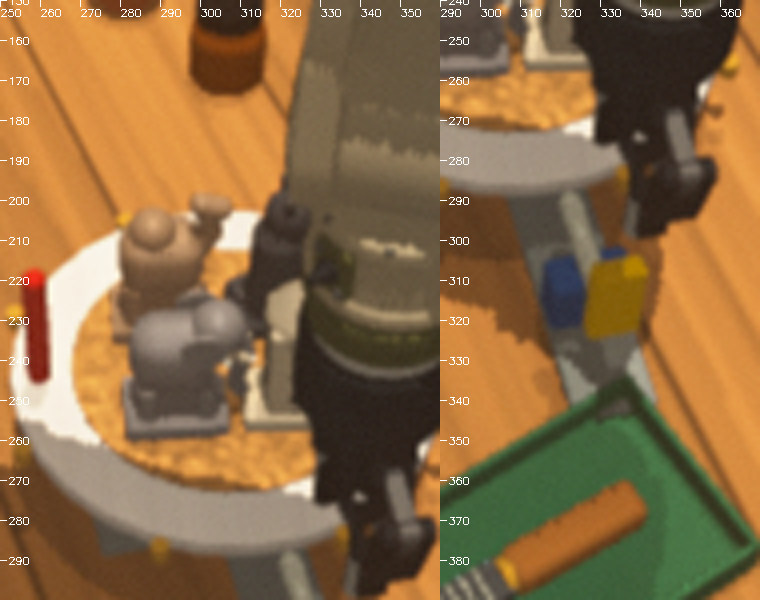

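All four carvings stand on the pad and the rasp lies inside the tray. I'll go down on the yellow tab.

>>> arm_command(deltas=[50, 0, 0, 35, 0, 50, -1, 0, 35, 0, 50, 0, 0, 34, 0, 50, 0, 0, 0, 0, 5, 0, 0, 0, 0, 5, 0, 0, 0, 0, 5, 0, 0, 0, 0, 5, 0, 0, 0, 0])

```text
time_s: 34.25
position: [540.6, -285.4, 98.3]
orientation: [[-0.989, 0.148, 0.003], [0.148, 0.989, -0.002], [-0.003, -0.002, -1.0]]
ft_force: [-1.8, -0.7, 7.2]
opening: 13.2
```

>>> arm_command(deltas=[5, 0, 0, 0, 0, 5, 0, -8, 0, 0, 5, 0, -8, 0, 0, 5, 0, -8, 0, 0, 5, 0, -7, 0, 0, 5, 0, 0, 0, 0])

```text
time_s: 35.0
position: [536.2, -315.2, 98.3]
orientation: [[-0.989, 0.147, 0.003], [0.147, 0.989, -0.0], [-0.003, 0.0, -1.0]]
ft_force: [-1.0, 2.2, 6.9]
opening: 13.1
```

>>> arm_command(deltas=[5, 0, -2, -3, 0, 5, 0, -2, 0, 0, 5, 0, 0, 0, 0])

```text
time_s: 35.38
position: [536.0, -315.3, 98.4]
orientation: [[-0.989, 0.145, 0.003], [0.145, 0.989, 0.007], [-0.002, 0.008, -1.0]]
ft_force: [5.6, 9.4, -2.8]
opening: 13.3
```

The bolt is against its outer stop. I'll release the tab, then plan the spin: push handle b clockwise with closed fingers, ramping to about 3.3 rad/s.

>>> arm_command(deltas=[35, 0, 2, 0, 0, 35, 0, 2, 0, 0, 35, 0, 0, -20, 0, 35, 0, 0, -40, 0, 35, 0, 0, -40, 0, 20, 0, 0, 0, 0])

```text
time_s: 36.12
position: [536.8, -316.9, 203.7]
orientation: [[-0.989, 0.148, 0.006], [0.148, 0.989, -0.005], [-0.007, -0.004, -1.0]]
ft_force: [0.3, 0.7, -0.1]
opening: 20.4
```

```bash
python3 - <<'E'
from plan import *
t=read_camera('top'); s=read_camera('side'); cv2.imwrite('pics/t10.png',t); cv2.imwrite('pics/s10.png',s)
# red handle b top in top view
hsv=cv2.cvtColor(t,cv2.COLOR_BGR2HSV); m=cv2.inRange(hsv,(0,200,90),(6,255,255))|cv2.inRange(hsv,(174,200,90),(180,255,255))
n,l,st,c=cv2.connectedComponentsWithStats(m)
for i in range(1,n):
    if st[i,4]>4: print(c[i],st[i],back('top',c[i],162)[:2])
m2=cv2.inRange(cv2.cvtColor(s,cv2.COLOR_BGR2HSV),(25,150,90),(33,255,255)); n,l,st,c=cv2.connectedComponentsWithStats(m2)
for i in range(1,n):
    if st[i,4]>25: print('yel',c[i],st[i])
for d in (233,263): print(d,proj('side',[573.1+d*np.sin(np.radians(-8.4)),-54-d*np.cos(np.radians(-8.4)),103]))
E
```

```text
[312.65 160.6 ] [311 158   5   6  20] [687.44776117 -86.09780756]
[288.78571429 244.35714286] [287 243   5   4  14] [458.52521706 -17.84620068]
233 [[333.51650881 310.94141123]]
263 [[337.57332616 322.96503912]]
```

```bash
python3 - <<'E'
from plan import *
s=cv2.imread('pics/s10.png').astype(int); m=((s[:,:,2]>110)&(s[:,:,1]>90)&(s[:,:,0]<40))[290:345,315:350]; ys,xs=np.nonzero(m); print('tab side',xs.mean()+315,ys.mean()+290,len(xs))
u=np.array([np.cos(np.radians(30)),np.sin(np.radians(30))]); A=np.array([573,-54.])
F=lambda th,g:A-(19+g)*u+120*np.array([np.cos(np.radians(th)),np.sin(np.radians(th))])
s0=F(162.4,10); W=[(420,-150,203,190,8,45),(*s0,200,210,8,45),(*s0,128,210,8,40)]
rows(W)
th=162.4; p=s0; u2=[-np.cos(np.radians(210)),0]
X=-u; Y=np.array([np.sin(np.radians(210)),-np.cos(np.radians(210))]); out=[]
for d in (2,4,8,12,16,20,24,10):
    th-=d; e=F(th,-2 if d>2 else 0)-p; q=np.round([e@X,e@Y]); p=p+q[0]*X+q[1]*Y; out.append((q,np.round(p),th))
for o in out: print(o)
E
```

```text
tab side 337.9789029535865 325.1434599156118 237
t 36.23 at [ 535.2 -315.5  199.7] yaw 171.5 open 19.6
[8,17,18,0,-2.5, 8,33,38,-1,-4.5, 8,30,41,-1,-4.5, 8,27,43,-1,-4.5, 8,11,22,0,-2.5, 8,-11,38,1,-6.5, 8,-16,36,1,-7, 8,-19,35,1,-6.5]
[8,0,0,36,-0, 8,0,0,36,-0]
end [433.1 -32.2 127.7] 210.0
(array([-13.,   3.]), array([443., -23.]), 160.4)
(array([-9.,  5.]), array([449., -14.]), 156.4)
(array([-14.,   9.]), array([456.,   1.]), 148.4)
(array([-23.,  10.]), array([471.,  21.]), 136.4)
(array([-33.,   4.]), array([498.,  41.]), 120.4)
(array([-41.,  -7.]), array([537.,  55.]), 100.4)
(array([-43., -26.]), array([587.,  54.]), 76.4)
(array([-14., -15.]), array([607.,  48.]), 66.4)
```

The tab sits at (338,325) in the side view, which matches the withdrawn position.

>>> arm_command(deltas=[8, 17, 18, 0, -2.5, 8, 33, 38, -1, -4.5, 8, 30, 41, -1, -4.5, 8, 27, 43, -1, -4.5, 8, 11, 22, 0, -2.5, 0, -11, 38, 1, -6.5, 0, -16, 36, 1, -7, 0, -19, 35, 1, -6.5])

```text
time_s: 37.22
position: [432.0, -30.6, 197.8]
orientation: [[-0.864, -0.503, -0.002], [-0.503, 0.864, 0.0], [0.001, 0.001, -1.0]]
ft_force: [1.2, 0.1, -0.4]
opening: 0.1
```

>>> arm_command(deltas=[0, 0, 0, 36, 0, 0, 0, 0, 36, 0, 0, 0, 0, 0, 0])

```text
time_s: 37.6
position: [429.5, -30.8, 124.0]
orientation: [[-0.866, -0.501, -0.008], [-0.501, 0.866, 0.002], [0.006, 0.006, -1.0]]
ft_force: [0.2, -0.2, 0.3]
opening: -0.3
```

```bash
python3 - <<'E'
from plan import *
rows([(433,-32,128,210,0,40)]); print(read_state()['opening'])
E
```

```text
t 37.6 at [429.5 -30.8 124. ] yaw -150.0 open -0.3
[0,-2,-3,-4,0]
end [432.7 -32.4 128. ] -150.0
-0.2783200840362642
```

>>> arm_command(deltas=[0, -15, 1, -3, 0, 0, -9, 5, 0, 0, 0, -14, 9, 0, 0, 0, -23, 10, 0, 0, 0, -33, 4, 0, 0, 0, -41, -7, 0, 0, 0, -43, -26, 0, 0, 0, -14, -15, -45, 0])

```text
time_s: 38.6
position: [609.4, 49.4, 172.2]
orientation: [[-0.865, -0.502, -0.005], [-0.502, 0.865, 0.001], [0.004, 0.003, -1.0]]
ft_force: [0.3, 1.2, 0.5]
opening: -0.3
```

>>> arm_command(deltas=[0, 0, 20, -60, 0, 0, 0, 40, -30, 0, 0, 20, 50, 0, 0, 0, 30, 50, 0, 0])

```text
time_s: 39.1
position: [485.7, 163.3, 265.7]
orientation: [[-0.866, -0.501, 0.004], [-0.501, 0.866, 0.001], [-0.004, -0.001, -1.0]]
ft_force: [-0.0, 0.4, 0.3]
opening: -0.1
```

```bash
cat > w.py <<'E'
from plan import *
import time
def handles(t):
    b=t.astype(int); m=((b[:,:,2]>90)&(b[:,:,1]<45)&(b[:,:,0]<45)).astype(np.uint8); m[:130]=0; m[280:]=0;m[:,:235]=0;m[:,360:]=0
    n,l,st,c=cv2.connectedComponentsWithStats(m); out=[]
    for i in range(1,n):
        if st[i,4]>5:
            p=back('top',c[i],150)[:2]-[573,-54]; r=np.hypot(*p)
            if 100<r<140: out.append((round(np.degrees(np.arctan2(p[1],p[0])),1),round(r),int(st[i,4])))
    return out
def look(n=3):
    for _ in range(n):
        t=read_camera('top'); print(round(read_state()['time_s'],2),handles(t))
    return t
E
python3 -c "
from w import *
t=look(5); cv2.imwrite('pics/t11.png',t); s=read_camera('side'); cv2.imwrite('pics/s11.png',s)"
```

```text
39.15 [(np.float64(-64.7), 120, 17), (np.float64(114.1), 121, 17)]
39.2 [(np.float64(-75.2), 120, 19), (np.float64(103.6), 121, 17)]
39.25 [(np.float64(-85.7), 118, 19), (np.float64(93.5), 120, 16)]
39.3 [(np.float64(83.5), 121, 17), (np.float64(-95.9), 118, 18)]
39.35 [(np.float64(73.4), 121, 16), (np.float64(-106.4), 118, 15)]
```

The wheel turns clockwise at about 3.6 rad/s with everything standing. I'll wait for it to coast to rest.

>>> arm_command(deltas=[0, 0, 0, 0, 0, 0, 0, 0, 0, 0, 0, 0, 0, 0, 0, 0, 0, 0, 0, 0, 0, 0, 0, 0, 0, 0, 0, 0, 0, 0])

```text
time_s: 40.15
position: [485.4, 161.1, 264.5]
orientation: [[-0.866, -0.5, 0.0], [-0.5, 0.866, 0.0], [-0.0, 0.0, -1.0]]
ft_force: [0.0, -0.3, -0.3]
opening: 0.1
```

```bash
python3 -c "
from w import *
look(2)"
```

```text
40.2 [(np.float64(-82.8), 119, 17), (np.float64(96.3), 121, 17)]
40.25 [(np.float64(88.0), 121, 16), (np.float64(-91.2), 119, 21)]
```

>>> arm_command(deltas=[0, 0, 0, 0, 0, 0, 0, 0, 0, 0, 0, 0, 0, 0, 0, 0, 0, 0, 0, 0, 0, 0, 0, 0, 0, 0, 0, 0, 0, 0])

```text
time_s: 41.0
position: [485.4, 161.1, 264.4]
orientation: [[-0.866, -0.5, -0.0], [-0.5, 0.866, 0.0], [0.0, 0.0, -1.0]]
ft_force: [-0.2, 0.2, 0.5]
opening: 0.2
```

```bash
python3 -c "
from w import *
look(2)"
```

```text
41.05 [(np.float64(-33.4), 122, 19), (np.float64(145.0), 120, 14)]
41.1 [(np.float64(-40.3), 121, 19), (np.float64(138.2), 120, 14)]
```

>>> arm_command(deltas=[0, 0, 0, 0, 0, 0, 0, 0, 0, 0, 0, 0, 0, 0, 0, 0, 0, 0, 0, 0, 0, 0, 0, 0, 0, 0, 0, 0, 0, 0, 0, 0, 0, 0, 0, 0, 0, 0, 0, 0])

```text
time_s: 42.1
position: [485.4, 161.1, 264.5]
orientation: [[-0.866, -0.5, 0.0], [-0.5, 0.866, 0.0], [-0.0, 0.0, -1.0]]
ft_force: [-0.5, 1.3, -0.6]
opening: 0.1
```

```bash
python3 -c "
from w import *
look(2)"
```

```text
42.15 [(np.float64(12.8), 123, 19), (np.float64(-168.1), 118, 17)]
42.2 [(np.float64(7.6), 123, 20), (np.float64(-173.8), 119, 17)]
```

>>> arm_command(deltas=[0, 0, 0, 0, 0, 0, 0, 0, 0, 0, 0, 0, 0, 0, 0, 0, 0, 0, 0, 0, 0, 0, 0, 0, 0, 0, 0, 0, 0, 0, 0, 0, 0, 0, 0, 0, 0, 0, 0, 0])

```text
time_s: 43.2
position: [485.4, 161.2, 264.4]
orientation: [[-0.866, -0.5, 0.0], [-0.5, 0.866, 0.0], [-0.0, 0.0, -1.0]]
ft_force: [0.4, 0.4, -0.3]
opening: 0.0
```

```bash
python3 -c "
from w import *
look(2)"
```

```text
43.25 [(np.float64(-83.2), 119, 18), (np.float64(95.8), 120, 16)]
43.3 [(np.float64(-86.8), 119, 19), (np.float64(92.5), 120, 16)]
```

>>> arm_command(deltas=[0, 0, 0, 0, 0, 0, 0, 0, 0, 0, 0, 0, 0, 0, 0, 0, 0, 0, 0, 0, 0, 0, 0, 0, 0, 0, 0, 0, 0, 0, 0, 0, 0, 0, 0, 0, 0, 0, 0, 0])

```text
time_s: 44.3
position: [485.4, 161.1, 264.4]
orientation: [[-0.866, -0.5, 0.0], [-0.5, 0.866, 0.0], [-0.0, 0.0, -1.0]]
ft_force: [-0.4, 0.2, -0.3]
opening: -0.5
```

```bash
python3 -c "
from w import *
look(2)"
```

```text
44.35 [(np.float64(33.0), 123, 17), (np.float64(-147.4), 118, 17)]
44.4 [(np.float64(30.8), 122, 18), (np.float64(-149.8), 117, 16)]
```

>>> arm_command(deltas=[0, 0, 0, 0, 0, 0, 0, 0, 0, 0, 0, 0, 0, 0, 0, 0, 0, 0, 0, 0, 0, 0, 0, 0, 0, 0, 0, 0, 0, 0, 0, 0, 0, 0, 0, 0, 0, 0, 0, 0])

```text
time_s: 45.4
position: [485.4, 161.1, 264.5]
orientation: [[-0.866, -0.5, 0.0], [-0.5, 0.866, 0.0], [-0.0, 0.0, -1.0]]
ft_force: [0.2, 0.5, -0.1]
opening: 0.1
```

```bash
python3 -c "
from w import *
look(2)"
```

```text
45.45 [(np.float64(0.5), 122, 18), (np.float64(178.8), 118, 17)]
45.5 [(np.float64(-0.1), 122, 19), (np.float64(178.1), 119, 15)]
```

Counting the passes gives about 2.45 turns clockwise. It is nearly at rest at 178°, which puts the bolt nose well clear of the lugs.

>>> arm_command(deltas=[0, 0, 0, 0, 0, 0, 0, 0, 0, 0, 0, 0, 0, 0, 0, 0, 0, 0, 0, 0, 0, 0, 0, 0, 0, 0, 0, 0, 0, 0, 0, 0, 0, 0, 0, 0, 0, 0, 0, 0])

```text
time_s: 46.5
position: [485.4, 161.1, 264.5]
orientation: [[-0.866, -0.5, 0.0], [-0.5, 0.866, 0.0], [-0.0, 0.0, -1.0]]
ft_force: [0.1, -0.4, -0.2]
opening: 0.2
```

```bash
python3 - <<'E'
from w import *
look(3); s=read_camera('side'); cv2.imwrite('pics/v12.png',crop('s',s,225,170,150,150,4))
rows([(440,-150,264,190,45,50),(536,-314.5,220,171.5,45,50)])
E
```

```text
46.55 [(np.float64(-6.1), 123, 19), (np.float64(172.4), 119, 16)]
46.6 [(np.float64(-5.8), 122, 19), (np.float64(172.4), 119, 16)]
46.65 [(np.float64(-6.0), 122, 18), (np.float64(172.1), 119, 16)]
t 46.7 at [485.4 161.1 264.4] yaw -150.0 open 0.1
[45,17,-22,0,2, 45,27,-36,0,2.5, 45,31,-47,0,3.5, 45,29,-48,0,4, 45,24,-51,0,3.5, 45,18,-41,0,2.5, 45,10,-26,0,2, 45,-11,-30,7,3]
[45,-25,-58,15,6.5, 45,-32,-56,15,6, 45,-18,-25,7,3]
end [ 535.6 -314.1  220.4] -188.5
```

View pics/v12.png

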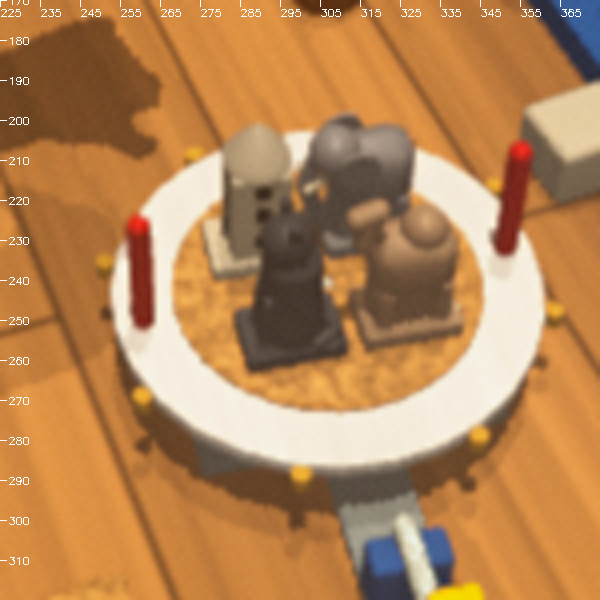

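All four carvings still stand on the pad after the coast. The wheel is at rest at 172.3° and the bolt nose points midway between two lugs at (300,475) and (480,435). I'll push the bolt home.

>>> arm_command(deltas=[45, 17, -22, 0, 2, 45, 27, -36, 0, 2.5, 45, 31, -47, 0, 3.5, 45, 29, -48, 0, 4, 45, 24, -51, 0, 3.5, 45, 18, -41, 0, 2.5, 45, 10, -26, 0, 2, 45, -11, -30, 7, 3])

```text
time_s: 47.7
position: [455.1, -178.7, 258.2]
orientation: [[-0.993, -0.119, 0.001], [-0.119, 0.993, -0.001], [-0.001, -0.001, -1.0]]
ft_force: [0.0, -0.4, 0.3]
opening: 45.0
```

>>> arm_command(deltas=[45, -25, -58, 15, 6.5, 45, -32, -56, 15, 6, 45, -18, -25, 7, 3, 45, 0, 0, 0, 0, 45, 0, 0, 0, 0])

```text
time_s: 48.32
position: [532.2, -308.5, 221.7]
orientation: [[-0.989, 0.147, -0.001], [0.147, 0.989, 0.001], [0.001, 0.001, -1.0]]
ft_force: [-0.8, 0.4, 0.8]
opening: 44.6
```

```bash
python3 - <<'E'
from w import *
look(1)
rows([(536,-314.5,97,171.5,45,40)])
E
```

```text
48.38 [(np.float64(-5.9), 122, 18), (np.float64(172.1), 119, 16)]
t 48.38 at [ 532.3 -308.2  222.1] yaw 171.6 open 44.7
[45,-1,-1,21,0, 45,-1,-2,42,0, 45,-2,-2,41,0, 45,-1,-1,21,0]
end [ 536.3 -314.8   97.1] 171.6
```

>>> arm_command(deltas=[45, -1, -1, 21, 0, 45, -1, -2, 42, 0, 45, -2, -2, 41, 0, 45, -1, -1, 19, 0, 45, 0, 0, 0, 0, 5, 0, 0, 0, 0, 5, 0, 0, 0, 0, 5, 0, 0, 0, 0])

```text
time_s: 49.38
position: [537.6, -315.4, 100.9]
orientation: [[-0.989, 0.147, 0.003], [0.147, 0.989, -0.001], [-0.003, -0.0, -1.0]]
ft_force: [-0.0, 2.8, 6.8]
opening: 13.3
```

>>> arm_command(deltas=[5, 0, 0, 0, 0, 5, 0, 8, 0, 0, 5, 0, 8, 0, 0, 5, 0, 8, 0, 0, 5, 0, 6, 0, 0, 5, 0, 0, 0, 0])

```text
time_s: 50.12
position: [542.0, -286.4, 100.9]
orientation: [[-0.989, 0.147, 0.002], [0.147, 0.989, -0.002], [-0.003, -0.002, -1.0]]
ft_force: [-1.5, 1.9, 6.0]
opening: 13.3
```

Moved 29.3 mm; I'll push on until it meets the inner stop.

>>> arm_command(deltas=[5, 0, 2, -3, 0, 5, 0, 2, 0, 0, 5, 0, 0, 0, 0])

```text
time_s: 50.5
position: [542.0, -285.4, 101.2]
orientation: [[-0.989, 0.149, -0.0], [0.149, 0.989, -0.006], [-0.001, -0.006, -1.0]]
ft_force: [2.2, -10.2, -11.6]
opening: 12.8
```

>>> arm_command(deltas=[35, 0, 0, 0, 0, 35, 0, 0, 0, 0, 35, 0, 0, 0, 0, 35, 0, 0, -20, 0, 35, 0, 0, -40, 0, 35, 0, 0, -50, 0, 35, 40, -20, -30, 0, 35, 50, 0, 0, 0])

```text
time_s: 51.5
position: [450.7, -290.4, 244.9]
orientation: [[-0.989, 0.147, 0.005], [0.147, 0.989, -0.005], [-0.006, -0.004, -1.0]]
ft_force: [-0.7, -1.1, -0.2]
opening: 35.1
```

>>> arm_command(deltas=[35, 40, 0, 0, 0, 35, 0, 0, 0, 0, 35, 0, 0, 0, 0])

```text
time_s: 51.88
position: [410.7, -282.9, 242.4]
orientation: [[-0.989, 0.147, 0.001], [0.147, 0.989, -0.001], [-0.002, -0.001, -1.0]]
ft_force: [0.7, -1.0, 0.5]
opening: 35.0
```

```bash
python3 - <<'E'
from w import *
look(1); s=read_camera('side'); st=read_state(); print(st['position'],st['ft_force'])
cv2.imwrite('pics/v13.png',cv2.resize(s,(800,600),interpolation=cv2.INTER_CUBIC))
b=s.astype(int); m=((b[:,:,2]>110)&(b[:,:,1]>90)&(b[:,:,0]<40))[290:345,315:350]; ys,xs=np.nonzero(m); print('tab side',xs.mean()+315,ys.mean()+290,len(xs))
E
```

```text
51.92 [(np.float64(-5.9), 122, 18), (np.float64(172.5), 119, 17)]
[ 411.11095428 -282.86559388  241.91680113] [ 0.24223421  0.71448343 -0.63600166]
tab side 333.5798319327731 313.8361344537815 238
```

View pics/v13.png

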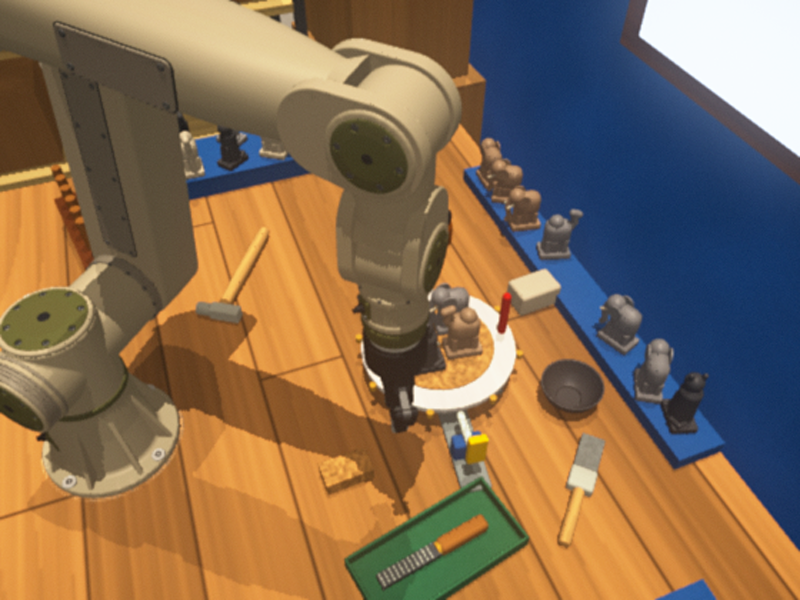

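The rasp is in the tray and the bystanders are undisturbed. I'll compare the tab with its initial home position and move the arm clear for one last look.

>>> arm_command(deltas=[35, 0, -50, 0, 0, 35, 0, -60, 0, 0, 35, 0, -50, 0, 0, 35, 0, 0, 0, 0, 35, 0, 0, 0, 0])

```text
time_s: 52.6
position: [387.0, -440.6, 241.0]
orientation: [[-0.989, 0.147, -0.001], [0.147, 0.989, 0.002], [0.001, 0.002, -1.0]]
ft_force: [-1.0, 1.2, -0.8]
opening: 34.8
```

```bash
python3 - <<'E'
from w import *
t=look(1); s=read_camera('side'); cv2.imwrite('pics/v14.png',np.hstack([crop('s',s,245,180,110,150,4),crop('t',t,245,140,90,150,4)]))
for n,im in(('0',cv2.imread('pics/side0.png')),('7',cv2.imread('pics/s7.png')),('10',cv2.imread('pics/s10.png')),('now',s)):
    b=im.astype(int); m=((b[:,:,2]>110)&(b[:,:,1]>90)&(b[:,:,0]<40))[290:345,315:350]; ys,xs=np.nonzero(m); print(n,xs.mean()+315,ys.mean()+290,len(xs))
E
```

```text
52.65 [(np.float64(8.2), 122, 20), (np.float64(-174.0), 118, 20)]
0 334.0258620689655 313.5603448275862 232
7 333.9188034188034 313.6025641025641 234
10 337.9789029535865 325.1434599156118 237
now 334.1422594142259 313.73640167364016 239
```

View pics/v14.png

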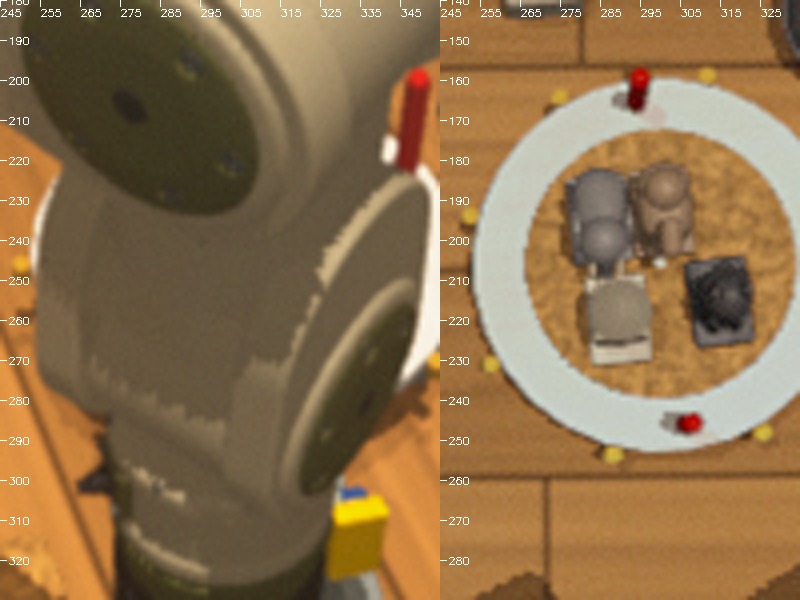

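Since the last look the wheel has turned 14° within the bolt's play, and the elephant and camel stand closer together: the announced knock. Both are still upright on the cork and the bolt is home. I'll check that it's all at rest, then hand in.

>>> arm_command(deltas=[35, 0, 0, 0, 0, 35, 0, 0, 0, 0, 35, 0, 0, 0, 0, 35, 0, 0, 0, 0, 35, 0, 0, 0, 0, 35, 0, 0, 0, 0, 35, 0, 0, 0, 0, 35, 0, 0, 0, 0])

```text
time_s: 53.7
position: [386.5, -440.9, 241.7]
orientation: [[-0.989, 0.147, -0.0], [0.147, 0.989, 0.0], [0.0, 0.0, -1.0]]
ft_force: [0.7, -0.2, -0.1]
opening: 34.7
```

```bash
python3 - <<'E'
from w import *
a=look(1)
print([np.round(back('top',p,66)[:2]-[573,-54]) for p in ((275.5,207),(308,204),(283.5,230),(297,229),(323,222))], 'plinth corners rel axis')
for _ in range(5): b=look(1)
d=cv2.absdiff(a,b)[140:260,245:345]; print('diff',d.mean(),d.max())
E
```

```text
53.75 [(np.float64(7.9), 122, 19), (np.float64(-173.8), 118, 17)]
[array([-3., 72.]), array([  5., -23.]), array([-70.,  49.]), array([-68.,  10.]), array([-48., -66.])] plinth corners rel axis
53.8 [(np.float64(7.9), 122, 21), (np.float64(-173.8), 118, 17)]
53.85 [(np.float64(8.0), 122, 20), (np.float64(-173.7), 118, 17)]
53.9 [(np.float64(7.9), 123, 19), (np.float64(-173.7), 119, 18)]
53.95 [(np.float64(7.9), 122, 20), (np.float64(-173.8), 118, 17)]
54.0 [(np.float64(7.8), 122, 20), (np.float64(-173.7), 119, 18)]
diff 2.5366666666666666 27
```

At rest, with everything on the pad. Handing in.

```bash
python3 -c "
from bench import *
print(close_job())"
```

```text
the job is handed in; nothing more can be done
None
```

The job is done and handed in at about 54 s of the 208 s allowed.

- **Rasp and carvings:** With the bolt still home, I put the rasp in the green tray. I then stood the cat, elephant, tower and camel on the cork pad, gripping each at 25 N.
- **Spin:** I pulled the bolt out to its outer stop and pushed one red handle clockwise. The wheel peaked at about 3.6 rad/s, made about 2.45 turns and came to rest by itself. In the pictures all four carvings were still standing on the pad.
- **Bolt:** I pushed it home to its inner stop. In the side view the tab is within 0.3 px of where it started.

**Last checks:** All four carvings were upright on the cork, with plinth corners at most about 86 mm from the axis on the 100 mm pad. The wheel was at rest and nothing touched the robot. The rasp lay in the tray and the bystanders I could see were undisturbed; the vase and jar were hidden behind the arm and I did not recheck them.

**One disagreement:** After the bolt was home, while I moved the arm away, the wheel shifted about 14° and stayed within the bolt's play. The camel and elephant ended up about 46 mm apart instead of 76 mm. I took this for the announced knock, but did not confirm the cause. Both still stood on the pad, so I left them as they were.

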